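# Nest the glue pots, sort out the misfits and put the jar on its drying peg

### The job

Tidy the washed glue pots away: nest all the flared round blue pots in one stack in the middle of the round cork mat and all the square yellow pots in one stack in the middle of the square mat, upright and each pushed fully home, and stand the straight-sided blue pots, which will not nest, upright on the floor of the grey crate. Take the orange jar from its sloping drip cradle, turn it over and set it mouth down over the drying peg until its rim stands on the peg's foot. Leave the other tools on the bench where they are.

Things in the scene. Friction and masses are not known exactly. Their poses are not given: they have to be found in the camera images.
- round1: blue flared round glue pot, open top: 72 mm high, 40 mm across the foot, 67 mm across the rim, wall 2.5, solid bottom 30 thick, 0.11 kg. Starts upright. These nest: the upper's foot rests on the lower's inner floor, 30 mm higher, with about 2 mm play. Origin: centre of the underside, z up through the mouth
- round2: blue flared round glue pot, open top: 72 mm high, 40 mm across the foot, 67 mm across the rim, wall 2.5, solid bottom 30 thick, 0.11 kg. Starts upright. These nest: the upper's foot rests on the lower's inner floor, 30 mm higher, with about 2 mm play. Origin: centre of the underside, z up through the mouth
- round3: blue flared round glue pot, open top: 72 mm high, 40 mm across the foot, 67 mm across the rim, wall 2.5, solid bottom 30 thick, 0.11 kg. Starts upright. These nest: the upper's foot rests on the lower's inner floor, 30 mm higher, with about 2 mm play. Origin: centre of the underside, z up through the mouth. May be absent
- square1: yellow flared square glue pot, open top: 72 mm high, 39 x 39 mm at the foot, 64 x 64 at the rim, wall 2.5, solid bottom 30 thick, 0.11 kg. Starts upright, any yaw. These nest with sides lined up (any quarter turn): upper's foot on lower's inner floor, 30 mm higher, about 3 mm play. Origin: centre of the underside, z up, x and y square to the sides
- square2: yellow flared square glue pot, open top: 72 mm high, 39 x 39 mm at the foot, 64 x 64 at the rim, wall 2.5, solid bottom 30 thick, 0.11 kg. Starts upright, any yaw. These nest with sides lined up (any quarter turn): upper's foot on lower's inner floor, 30 mm higher, about 3 mm play. Origin: centre of the underside, z up, x and y square to the sides
- square3: yellow flared square glue pot, open top: 72 mm high, 39 x 39 mm at the foot, 64 x 64 at the rim, wall 2.5, solid bottom 30 thick, 0.11 kg. Starts upright, any yaw. These nest with sides lined up (any quarter turn): upper's foot on lower's inner floor, 30 mm higher, about 3 mm play. Origin: centre of the underside, z up, x and y square to the sides. May be absent
- straight1: blue straight-sided round pot: the same blue and nearly the same mouth as the flared round pots, but a plain cylinder 64 mm across and 72 mm high, wall 2.5 mm, bottom 10 mm thick; it nests in nothing. Starts upright. Origin: centre of the underside, z up through the mouth. About 0.11 kg
- straight2: blue straight-sided round pot: the same blue and nearly the same mouth as the flared round pots, but a plain cylinder 64 mm across and 72 mm high, wall 2.5 mm, bottom 10 mm thick; it nests in nothing. Starts upright. Origin: centre of the underside, z up through the mouth. About 0.11 kg. May be absent
- round_mat: fixed round cork mat with a blue spot, 104 mm across, 6 mm thick, for the stack of round pots; origin: centre of its underside
- round_mat_top (a point): centre of the top face of the round mat
- square_mat: fixed square cork mat with a yellow spot, 100 x 100 mm, 6 mm thick, for the stack of square pots; origin: centre of its underside
- square_mat_top (a point): centre of the top face of the square mat
- crate: fixed shallow open grey crate for the misfits, 230 (along its x) x 110 (along its y) mm outside, 48 mm high, walls and floor 4 mm; origin: centre of its underside. Two pots fit side by side along its x
- cradle: fixed drip cradle: foot 150 x 50 mm, two steel rods 8 mm thick, 32 mm apart, under the jar, falling at 30 degrees towards its -x to a low stop bar. Fingers can pass on both sides of the jar. Origin: centre of the underside. In its frame the jar's mouth centre lies at (-55, 0, 50) mm, its closed end at (53, 0, 112) mm
- jar: orange straight hollow jar closed at one end: 54 mm outside, 47 inside, 125 long, bottom 4 thick, 0.12 kg. Starts lying in the cradle, mouth lower, axis 30 degrees below level. Origin: centre of the outside of the closed end, z along the axis to the mouth (straight down when inverted)
- peg: fixed drying peg: round wooden foot 90 mm across and 10 mm high with an upright post 24 mm thick that rises 100 mm above the foot. Origin: centre of the underside. The inverted jar goes over the post until its rim stands on the foot
- peg_foot (a point): point on the post's axis at the top face of the foot
- plane: green hand plane, 200 x 55 mm, 85 high, not part of the job; origin: centre of its underside
- mallet: wooden mallet lying flat, head 65 x 100 x 70 mm high, handle 220 mm, not part of the job; origin: centre of its underside
- varnish: steel varnish can, 80 mm across, 110 mm high, not part of the job; origin: centre of its underside
- rule: folded yellow rule, 200 x 32 x 12 mm, not part of the job; origin: centre of its underside
- sander: cork sanding block, 120 x 65 x 35 mm, not part of the job; origin: centre of its underside

How it is judged (in metres and radians):
At the end, for the whole second after the job is handed in: Pots upright and at rest (0.08 rad): each flared kind in one stack within 22 mm of its mat's centre, on the mat or 26 to 34 mm above a like pot; straight ones on the crate floor (within 83 mm in x, 25 mm in y of its centre); jar mouth down within 18 mm of the peg, rim on its foot (horizontal distance between each of round1, round2, round3 and round_mat_top below 0.022 m and angle between each of round1, round2, round3, square1, square2, square3, straight1, straight2's own z axis and vertical below 0.08 rad and linear speed of each of round1, round2, round3, square1, square2, square3, straight1, straight2, jar below 0.02 m/s and (z of round1 in the frame of round_mat_top below 0.004 m or (z of round1 in the frame of round2 between 0.026 and 0.034 m and horizontal distance between round1 and round2 below 0.008 m) or (z of round1 in the frame of round3 between 0.026 and 0.034 m and horizontal distance between round1 and round3 below 0.008 m)) and (z of round2 in the frame of round_mat_top below 0.004 m or (z of round2 in the frame of round1 between 0.026 and 0.034 m and horizontal distance between round2 and round1 below 0.008 m) or (z of round2 in the frame of round3 between 0.026 and 0.034 m and horizontal distance between round2 and round3 below 0.008 m)) and (z of round3 in the frame of round_mat_top below 0.004 m or (z of round3 in the frame of round1 between 0.026 and 0.034 m and horizontal distance between round3 and round1 below 0.008 m) or (z of round3 in the frame of round2 between 0.026 and 0.034 m and horizontal distance between round3 and round2 below 0.008 m)) and horizontal distance between each of square1, square2, square3 and square_mat_top below 0.022 m and (z of square1 in the frame of square_mat_top below 0.004 m or (z of square1 in the frame of square2 between 0.026 and 0.034 m and horizontal distance between square1 and square2 below 0.008 m) or (z of square1 in the frame of square3 between 0.026 and 0.034 m and horizontal distance between square1 and square3 below 0.008 m)) and (z of square2 in the frame of square_mat_top below 0.004 m or (z of square2 in the frame of square1 between 0.026 and 0.034 m and horizontal distance between square2 and square1 below 0.008 m) or (z of square2 in the frame of square3 between 0.026 and 0.034 m and horizontal distance between square2 and square3 below 0.008 m)) and (z of square3 in the frame of square_mat_top below 0.004 m or (z of square3 in the frame of square1 between 0.026 and 0.034 m and horizontal distance between square3 and square1 below 0.008 m) or (z of square3 in the frame of square2 between 0.026 and 0.034 m and horizontal distance between square3 and square2 below 0.008 m)) and x of straight1 in the frame of crate between -0.083 and 0.083 m and y of straight1 in the frame of crate between -0.025 and 0.025 m and z of straight1 in the frame of crate between 0 and 0.01 m and x of straight2 in the frame of crate between -0.083 and 0.083 m and y of straight2 in the frame of crate between -0.025 and 0.025 m and z of straight2 in the frame of crate between 0 and 0.01 m and angle between jar's own z axis and vertical above 3.06 rad and horizontal distance between jar and peg_foot below 0.018 m and z of jar in the frame of peg_foot between 0.119 and 0.13 m); the robot touches nothing.
It fails at once if the plane is shifted by more than 40 mm (distance of plane from where it was at the start of the episode above 0.04 m).
It fails at once if the mallet is shifted by more than 40 mm (distance of mallet from where it was at the start of the episode above 0.04 m).
It fails at once if the varnish is shifted by more than 40 mm (distance of varnish from where it was at the start of the episode above 0.04 m).
It fails at once if the rule is shifted by more than 40 mm (distance of rule from where it was at the start of the episode above 0.04 m).
It fails at once if the sander is shifted by more than 40 mm (distance of sander from where it was at the start of the episode above 0.04 m).
Of round3, square3, straight2 only 1 to 3 are there at a start; the rules pass over those that are not, and their reading is None.
At some moment in a run one of straight1, straight2 may be knocked a few centimetres aside while the robot is not near it.
It also fails if it takes over 210 s, if anything falls off the work surface, if the arm or the gripper's body presses on something with over 40 N, if the wrist force passes 120 N, or if a joint passes its speed limit or range.

### The arm

A 7-joint arm with a two-finger parallel gripper is mounted at the origin on the work surface. World frame = base frame: x ahead of the robot, y to its left, z up, the work surface at z = 0. Lengths are in mm, angles in rad, forces in N, time in s.
With the tool pointing down it reaches from about 400 to 900 mm from the base axis. Payload 5.5 kg.
Tool frame: the origin (TCP) lies midway between the tips of the shut fingers; the grasp point (between the pads) lies 19 mm behind it; z points along the fingers, y is the line along which they close (so a half turn about z gives the same grasp; the last joint's range is limited). The gripper opens to 92 mm and grips with 3 to 60 N. Pads are 19 mm wide; open, the fingers measure 130 mm over their backs; the gripper's body (75 mm by 190 mm) begins 47 mm behind the grasp point.
Start: joints at [-0.872, 0.501, -0.427, 1.55, 0.221, 1.138, -0.21], TCP at [274.351, 589.264, 188.829] pointing down, gripper open.
Joint ranges: [-2.88, 2.88], [-0.31, 2.03], [-1.54, 1.56], [0.2, 2.42], [-1.41, 4.55], [0.19, 2.02], [-2.57, 2.57]. Speed limits (rad/s): [2.57, 2.57, 3.14, 3.14, 3.14, 3.14, 3.14].

### API

Orientations are given as a rotation vector (axis times angle).
In Python, from workcell import r, viewer gives the robot as it stands.
- The arm moves only by the tool carry_out, never from a script. Its argument "targets" is a list of rows, each a list of 7 numbers: the shift along the tool's x, y, z in m, then the turn, a rotation vector about the tool's x, y, z in degrees, then the finger opening in m, from 0 to 0.0918. A call has 1 to 8 rows; each row is the pose to reach, as a shift and turn from the pose commanded when the call began, along the tool's axes at that moment; what a row does not reach only later rows make up. A row lasts 1/8 s, in which the tool goes at most 62.5 mm and 10.7 degrees, less where a joint would pass 70% of its speed; a pose out of reach is approached as far as the arm can. A call with a gripper value outside its range is refused whole. The fingers move at their own pace and stop on an object; the grip force is fixed at half the most. Time passes only in rows, so rows that repeat a pose let the fingers close. It gives the time, the measured TCP pose, the force, the opening and the grip force at its end, in the units of the state.
- r.get_state(): the state, without advancing time (a new reading comes with each control period).
- viewer.read_camera(name): name is "side" or "top"; returns the picture (420x560x3 uint8, blue, green, red); there is no depth.
- viewer.calibration(name): a dict with "intrinsics" (3x3 intrinsics, pixels), "distortion" ([k1, k2, p1, p2, k3] as OpenCV has them; the pictures are not rectified), "rvec" (rotation vector, rad) and "tvec" (3), from world to camera coordinates, as OpenCV has them. Camera axes: x right, y down, z forward; pixel columns grow to the right and rows downward; lengths in mm; the calibration is good to about 2 mm. A picture is of the moment at which its call begins. calibration takes no time and is no camera call.
- r.sign_off(): hands the job in; it is judged then, once.
The state is a dict: "time_s": time; "joint_pos": joint angles; "joint_velocities": joint speeds; "tau": joint torques, N m; "tool_pos": TCP position; "tool_rot": TCP orientation; "contact_force": force on the tool from outside, world axes, zero at the start; "wrist_torque": the same for the moment, N m; "width": finger opening in mm; "grip_force": force on a finger pad.
Only numpy, scipy, OpenCV 4.12 (cv2) and the standard library are available. Lean on these libraries where they do the work, as an engineer would, in place of code of your own. Each camera call takes 0.05 s, during which the arm holds its last target. There are 200 camera calls.

## Working session

There is one attempt and no reset: what is moved stays moved. The work goes in short steps, Python scripts to look and compute and a tool call to move; the robot and the scene stay as the last step left them, time stands still between calls to the robot, and variables do not carry over. Pictures are saved under pics/ and viewed, at most 14 in all, crops included, and the job is handed in when it is done.

Besides the shell and the picture viewer there is one more tool, called after "Emit:" as name(argument=value, ...), one argument or row to a line, values as JSON. carry_out: Moves the arm, as the interface text tells. Its arguments: {"type":"object","properties":{"targets":{"type":"array","items":{"type":"array","items":{"type":"number"}}}},"required":["targets"]}

```bash
mkdir -p pics; ls
python3 - <<'E'
from workcell import r, viewer
import cv2
for n in ("top","side"):
    im=viewer.read_camera(n); cv2.imwrite(f"pics/{n}0.png",im)
    c=viewer.calibration(n); print({k:v for k,v in c.items()})
    import numpy as np
    R=cv2.Rodrigues(np.array(c["rvec"],float))[0]; print(-R.T@np.array(c["tvec"],float).ravel())
s=r.get_state(); print(s)
E
```

```text
pics
{'intrinsics': array([[415.84797726,   0.        , 274.25239555],
       [  0.        , 415.84797726, 210.53054781],
       [  0.        ,   0.        ,   1.        ]]), 'distortion': array([-0.09364989,  0.        ,  0.        ,  0.        ,  0.        ]), 'rvec': array([ 2.1912077, -2.1276541,  0.1613302]), 'tvec': array([ -27.98077969,  610.61811243, 1066.31197265])}
[ 463.68978556    5.2677333  1138.2542159 ]
{'intrinsics': array([[529.28434545,   0.        , 277.35012658],
       [  0.        , 529.28434545, 212.10233266],
       [  0.        ,   0.        ,   1.        ]]), 'distortion': array([0.05037189, 0.        , 0.        , 0.        , 0.        ]), 'rvec': array([ 2.09057035, -0.8431879 ,  0.42941417]), 'tvec': array([-449.02346636,  326.34563537, 1014.87359281])}
[-109.03842332 -746.59930964  876.80787493]
{'time_s': 0.1, 'joint_pos': array([-0.87178077,  0.50174833, -0.42679747,  1.55134271,  0.2207795 ,
        1.13832489, -0.210312  ]), 'joint_velocities': array([-0.00047406, -0.00170126,  0.00029809, -0.00276876,  0.0010309 ,
        0.00130225,  0.00018538]), 'tau': array([-1.20961445e-02, -5.67870891e+01, -5.83897412e+00, -2.79911846e+01,
       -6.91143726e-02,  2.42097810e-02,  4.04110597e-05]), 'tool_pos': array([274.13279298, 588.58381935, 187.88600757]), 'tool_rot': array([-6.79046826e-01, -3.06686552e+00,  2.69724740e-03]), 'contact_force': array([ 0.12932639,  0.09139358, -0.27943016]), 'wrist_torque': array([-0.08850881,  0.01013858, -0.00167483]), 'grip_force': 0.0, 'width': 91.57625509827307}
```

View pics/top0.png

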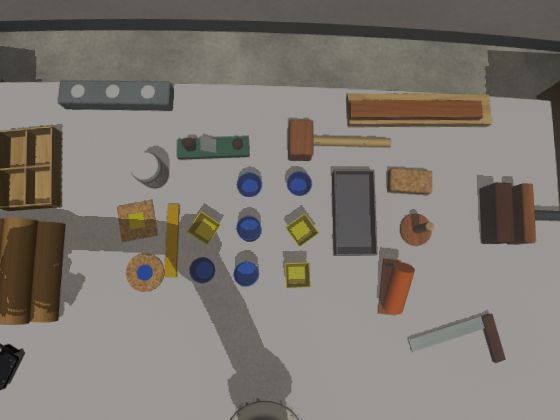

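View pics/side0.png

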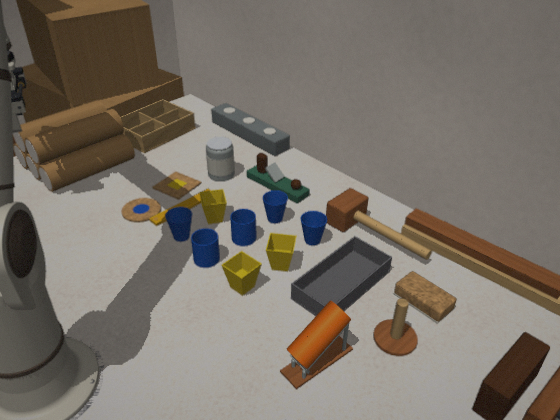

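The top view shows five blue pots at about (249,184), (299,183), (249,229), (203,270), (246,273) and three yellow ones at (204,228), (302,230), (297,274). The mats are at (137,220) and (145,272), the crate at (354,212), the peg at (416,230) and the jar at (398,290). In the side view, the blue pots at (205,247) and (243,227) are straight and the other three flare.

```bash
cat > h.py <<'E'
from workcell import r, viewer
import cv2, numpy as np
from scipy.spatial.transform import Rotation as Ro
from scipy.optimize import least_squares
C={n:viewer.calibration(n) for n in("top","side")}
def ray(n,uv,z):
    c=C[n];R=cv2.Rodrigues(c["rvec"])[0];o=-R.T@c["tvec"].ravel()
    p=cv2.undistortPoints(np.array(uv,float).reshape(-1,1,2),c["intrinsics"],c["distortion"])[:,0]
    d=np.c_[p,np.ones(len(p))]@R
    return o+d*((z-o[2])/d[:,2])[:,None]
def proj(n,P):
    c=C[n];return cv2.projectPoints(np.array(P,float).reshape(-1,3),c["rvec"],c["tvec"],c["intrinsics"],c["distortion"])[0][:,0]
def blobs(im,lo,hi,amin=60):
    m=cv2.inRange(cv2.cvtColor(im,cv2.COLOR_BGR2HSV),lo,hi)
    m=cv2.morphologyEx(m,cv2.MORPH_CLOSE,np.ones((3,3)))
    return [k for k in cv2.findContours(m,cv2.RETR_EXTERNAL,cv2.CHAIN_APPROX_NONE)[0] if cv2.contourArea(k)>amin]
BLUE=((100,120,30),(130,255,255));YEL=((22,150,60),(35,255,255))
NAD=np.array([463.7,5.3])
def circ(k,rad,z,n="top"):  # known-radius circle on the side of the outline away from the camera
    P=ray(n,k.reshape(-1,2),z)[:,:2]; c=P.mean(0); nad=NAD
    u=(c-nad)/np.linalg.norm(c-nad)
    Q=P[(P-c)@u>-5]
    f=least_squares(lambda q:np.linalg.norm(Q-q,axis=1)-rad,c,loss="soft_l1")
    return f.x, np.sqrt(np.mean(f.fun**2))
def to(xyz,yaw=None,Rt=None):
    """shift (m) and turn (deg) in the current tool frame to TCP xyz, tool down, closing line at yaw deg"""
    s=r.get_state();R=Ro.from_rotvec(s["tool_rot"])
    d=R.inv().apply(np.array(xyz)-s["tool_pos"])/1000
    if Rt is None and yaw is not None:
        best=None
        for k in(0,180):
            a=np.radians(yaw+k);y=np.array([np.cos(a),np.sin(a),0]);z=np.array([0,0,-1.]);x=np.cross(y,z)
            T=Ro.from_matrix(np.c_[x,y,z]);m=(R.inv()*T).magnitude()
            if best is None or m<best[0]:best=(m,T)
        Rt=best[1]
    v=(R.inv()*Rt).as_rotvec(degrees=True) if Rt is not None else np.zeros(3)
    return np.round(d,4),np.round(v,1)
E
python3 - <<'E'
from h import *
im=cv2.imread("pics/top0.png")
print("blue")
for k in blobs(im,*BLUE):
    c,e=circ(k,33 ,72);print(cv2.contourArea(k),k.reshape(-1,2).mean(0).round(),c.round(1),round(e,1), proj("side",[*c,36]).round())
print("yellow")
for k in blobs(im,*YEL):
    P=ray("top",k.reshape(-1,2),72)[:,:2].astype(np.float32)
    print(cv2.contourArea(k),k.reshape(-1,2).mean(0).round(),[np.round(q,1) for q in cv2.minAreaRect(P)])
hsv=cv2.cvtColor(im,cv2.COLOR_BGR2HSV)
for n,(u,v) in dict(mat=(122,225),rmat=(131,262),jar=(398,290),peg=(405,235),crate=(354,212),crwall=(375,212),cork=(410,180)).items(): print(n,hsv[v,u])
for n,uv,z in(("spots",(137,220),6),):print(ray("top",[uv],z))
print("gripper px",proj("top",[274,589,188]))
big=cv2.resize(im[160:330,320:460],None,fx=4,fy=4,interpolation=cv2.INTER_CUBIC)
cv2.imwrite("pics/c1.png",cv2.resize(big,None,fx=.85,fy=.85))
s=cv2.imread("pics/side0.png")[290:400,270:430];cv2.imwrite("pics/c2.png",cv2.resize(s,None,fx=5,fy=5,interpolation=cv2.INTER_CUBIC))
E
```

```text
blue
156.5 [144. 272.] [438.6 299.6] 5.1 [[148. 206.]]
404.5 [245. 273.] [448.8  54.7] 3.2 [[209. 248.]]
229.0 [205. 270.] [451.9 149.2] 5.4 [[186. 230.]]
422.0 [248. 228.] [557.7  54. ] 2.6 [[243. 229.]]
184.5 [248. 189.] [653.3  51.2] 6.1 [[271. 213.]]
225.0 [296. 185.] [665.6 -59.9] 6.2 [[305. 231.]]
yellow
279.0 [295. 272.] [array([445.8, -72.1]), array([57.7, 58.8]), np.float64(4.1)]
133.0 [169. 268.] [array([455. , 252.1]), array([48.7, 25.7]), np.float64(3.2)]
328.5 [300. 228.] [array([559.7, -81.7]), array([61.1, 61.4]), np.float64(37.0)]
509.0 [204. 229.] [array([557.8, 171.5]), array([62.3, 61.9]), np.float64(58.5)]
204.5 [136. 220.] [array([570.9, 347.9]), array([39.7, 40.3]), np.float64(11.2)]
156.5 [173. 213.] [array([589.8, 253.4]), array([52.5, 28.6]), np.float64(3.3)]
mat [ 16 119  90]
rmat [ 17 128 153]
jar [ 10 184 154]
peg [ 11 136 120]
crate [135   6  88]
crwall [170   8  93]
cork [ 15 118 134]
[[578.03215142 366.32922185   6.        ]]
gripper px [[ 11.32206627 339.19502989]]
```

View pics/c1.png

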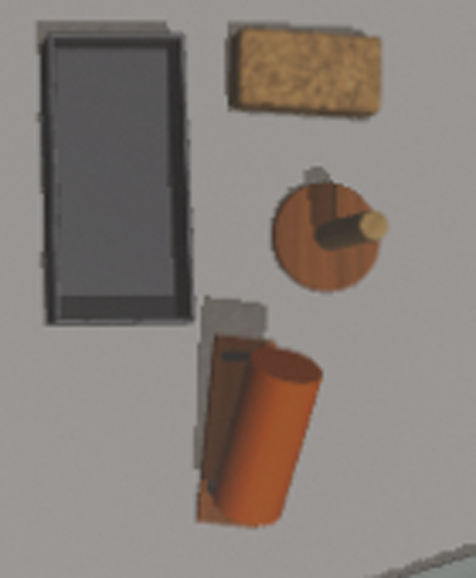

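View pics/c2.png

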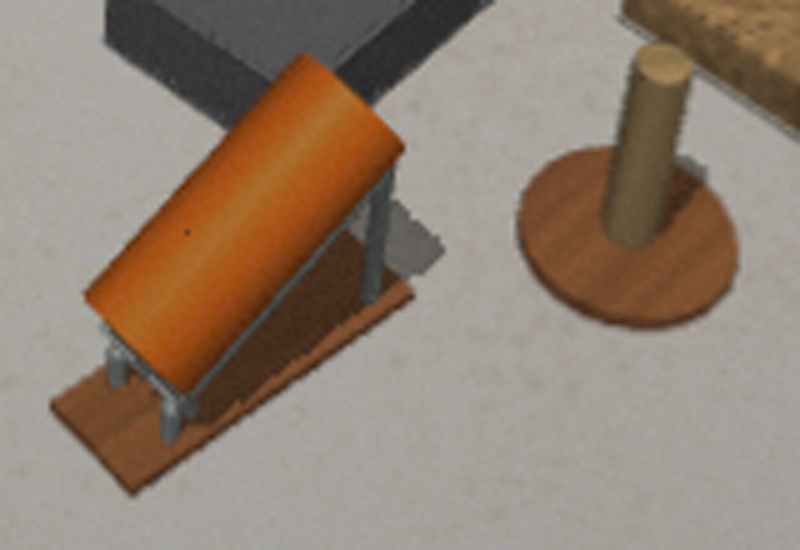

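The crops show the crate's long side along world x. The jar's closed end is up at about (404,267) in the top view, with its mouth toward the robot. The post top is at about (430,226). The blue masks missed the dark inside walls, so I'll widen them.

```bash
sed -i 's/^BLUE=.*/BLUE=((100,100,8),(135,255,255));YEL=((20,130,15),(36,255,255))/' h.py
python3 - <<'E'
from h import *
im=cv2.imread("pics/top0.png")
for k in blobs(im,*BLUE,150):
    c,e=circ(k,33,72);print("B",cv2.contourArea(k),k.reshape(-1,2).mean(0).round(),c.round(1),round(e,1), proj("side",[*c,36]).round()[0])
for k in blobs(im,*YEL,150):
    P=ray("top",k.reshape(-1,2),72)[:,:2].astype(np.float32)
    print("Y",cv2.contourArea(k),k.reshape(-1,2).mean(0).round(),[np.round(q,1) for q in cv2.minAreaRect(P)])
cork=((8,80,60),(22,255,255))
for k in blobs(im,*cork,150):
    u=k.reshape(-1,2).mean(0)
    if u[0]<170 and u[0]>110 and 200<u[1]<290:
        P=ray("top",k.reshape(-1,2),6)[:,:2].astype(np.float32)
        print("mat",u.round(),[np.round(q,1) for q in cv2.minAreaRect(P)],np.round(cv2.minEnclosingCircle(P)[0],1))
o=np.array([320,160.])
cv=lambda p,s,o:np.array(p)/s+np.array(o)
cr=ray("top",cv([(45,32),(185,33),(193,322),(45,323)],3.4,(320,160)),48)[:,:2];print("crate",cr.round(),cr.mean(0).round(1))
pt=ray("top",cv([(374,224)],3.4,(320,160)),110);print("pegtop",pt.round(1), "side",ray("side",cv([(663,64)],5,(270,290)),110).round(1))
f=ray("top",cv([(328,182),(328,291),(272,236),(382,236)],3.4,(320,160)),10);print("foot",f.round(1))
print("foot side",ray("side",cv([(518,225),(737,245)],5,(270,290)),10).round(1))
print("cradle top",ray("top",cv([(215,337),(198,522)],3.4,(320,160)),8).round(1))
print("cradle side",ray("side",cv([(52,403),(133,485),(413,285)],5,(270,290)),8).round(1))
print("closed",ray("top",cv([(287,365)],3.4,(320,160)),112).round(1))
j=[k for k in blobs(im,(4,150,90),(14,255,255),300)]
for k in j: print("jar",cv2.contourArea(k),[np.round(q,1) for q in cv2.minAreaRect(k)])
E
```

```text
B 165.5 [144. 272.] [439.5 300.2] 5.3 [148. 206.]
B 441.0 [246. 273.] [445.2  55.3] 1.6 [207. 249.]
B 266.0 [206. 270.] [449.4 150.3] 4.6 [185. 230.]
B 432.5 [248. 228.] [558.1  53.7] 1.9 [243. 229.]
B 428.0 [249. 184.] [672.4  58.1] 2.3 [275. 209.]
B 374.5 [301. 183.] [679.1 -68.8] 5.1 [312. 230.]
Y 382.5 [298. 276.] [array([444.7, -72.4]), array([61. , 60.3]), np.float64(4.3)]
Y 514.5 [304. 230.] [array([559.8, -82.1]), array([63.5, 62.4]), np.float64(37.5)]
Y 561.0 [203. 228.] [array([557.5, 171.3]), array([62.9, 63.2]), np.float64(58.7)]
Y 216.5 [136. 220.] [array([570.5, 347.6]), array([41.4, 40.6]), np.float64(11.3)]
Y 747.0 [172. 240.] [array([523.5, 251.7]), array([185.6,  29.6]), np.float64(0.8)]
mat [145. 272.] [array([436.6, 335.8]), array([101.4, 100.8]), np.float64(48.1)] [438.5 333.7]
mat [136. 220.] [array([577.2, 368.1]), array([99.3, 99.3]), np.float64(12.7)] [577.4 368.4]
crate [[ 727. -166.]
 [ 730. -278.]
 [ 501. -284.]
 [ 497. -168.]] [ 613.8 -223.8]
pegtop [[ 574.7 -404.7  110. ]] side [[ 573.1 -404.5  110. ]]
foot [[ 619.  -406.4   10. ]
 [ 529.9 -405.1   10. ]
 [ 573.4 -358.9   10. ]
 [ 575.9 -451.2   10. ]]
foot side [[ 543.4 -371.1   10. ]
 [ 600.4 -439.3   10. ]]
cradle top [[ 490.8 -312.1    8. ]
 [ 344.  -298.8    8. ]]
cradle side [[ 343.8 -298.9    8. ]
 [ 340.4 -346.     8. ]
 [ 489.4 -359.8    8. ]]
closed [[ 469.  -336.6  112. ]]
jar 680.5 [array([398.8, 291.4]), array([17.3, 47. ]), np.float64(15.9)]
```

Run:
```python
from h import *
R=Ro.from_rotvec(r.get_state()["tool_rot"]).as_matrix();print(R.round(2))
for y in(0,90):print(y,to([445,55,220],y))
```

```text
[[-0.91  0.42 -0.  ]
 [ 0.42  0.91 -0.  ]
 [ 0.   -0.   -1.  ]]
0 (array([-0.3801, -0.4116, -0.0314]), array([-0.1,  0.1, 65. ]))
90 (array([-0.3801, -0.4116, -0.0314]), array([ -0.1,  -0. , -25. ]))
```

Emit:
carry_out(
  targets=[
    [-0.38,-0.412,-0.031,0,0,65,0.09],
    [-0.38,-0.412,-0.031,0,0,65,0.09],
    [-0.38,-0.412,-0.031,0,0,65,0.09],
    [-0.38,-0.412,-0.031,0,0,65,0.09],
    [-0.38,-0.412,-0.031,0,0,65,0.09],
    [-0.38,-0.412,-0.031,0,0,65,0.09],
    [-0.38,-0.412,-0.031,0,0,65,0.09],
    [-0.38,-0.412,-0.031,0,0,65,0.09],
  ],
)

```text
time_s: 1.1
tool_pos: [426.4, 111.8, 216.6]
tool_rot: [2.221, 2.222, 0.001]
contact_force: [1.0, 0.3, -0.8]
width: 89.8
grip_force: 0.0
```

Run:
```python
from h import *
print(r.get_state()["tool_pos"],to([445,55,220],0))
for n in("side","top"):cv2.imwrite(f"pics/{n}1.png",viewer.read_camera(n))
im=cv2.imread("pics/side1.png")
for k in blobs(im,*BLUE,150): print(cv2.contourArea(k),cv2.boundingRect(k))
```

```text
[426.39131199 111.75332077 216.55594677] (array([-0.0568,  0.0186, -0.0034]), array([ 0., -0.,  0.]))
616.5 (301, 211, 26, 34)
777.0 (231, 209, 25, 37)
1467.5 (166, 207, 53, 61)
565.5 (263, 190, 25, 33)
```

View pics/side1.png

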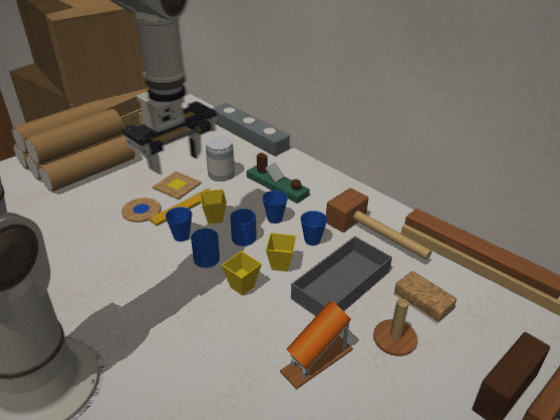

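The gripper is above the pots, with its tips at about (165,165) in the side view, and nothing has moved. Next I'll grasp the first straight pot.

Emit:
carry_out(
  targets=[
    [-0.057,0.019,-0.003,0,0,0,0.09],
    [-0.057,0.019,0.05,0,0,0,0.09],
    [-0.057,0.019,0.11,0,0,0,0.09],
    [-0.057,0.019,0.166,0,0,0,0.09],
    [-0.057,0.019,0.166,0,0,0,0.09],
    [-0.057,0.019,0.166,0,0,0,0.03],
    [-0.057,0.019,0.166,0,0,0,0.03],
    [-0.057,0.019,0.166,0,0,0,0.03],
  ],
)

```text
time_s: 2.2
tool_pos: [447.1, 57.1, 52.4]
tool_rot: [2.219, 2.221, 0.006]
contact_force: [-0.2, -0.6, 0.0]
width: 64.6
grip_force: 0.0
```

Emit:
carry_out(
  targets=[
    [0,0,0,0,0,0,0.03],
    [0,0,-0.03,0,0,0,0.03],
    [0,0,-0.09,0,0,0,0.03],
    [0,0,-0.15,0,0,0,0.03],
    [0,0,-0.17,0,0,0,0.03],
    [0,0,-0.17,0,0,0,0.03],
  ],
)

```text
time_s: 2.95
tool_pos: [446.8, 57.0, 222.6]
tool_rot: [2.219, 2.22, 0.007]
contact_force: [-0.5, 0.3, -0.1]
width: 30.0
grip_force: 0.0
```

Run:
```python
from h import *
s=r.get_state();print(s["tool_pos"],s["width"],to([664,-223,220],0))
```

```text
[446.7926931   56.98825009 222.56433951] 29.980185925047746 (array([-0.2801,  0.2171,  0.0033]), array([ 0.3, -0.1,  0. ]))
```

Run:
```python
from h import *
for n in("side","top"):cv2.imwrite(f"pics/{n}2.png",viewer.read_camera(n))
a=cv2.imread("pics/side2.png")[60:300,130:330];b=cv2.imread("pics/top2.png")[120:360,180:380]
cv2.imwrite("pics/c3.png",cv2.resize(np.hstack([a,b]),None,fx=2,fy=2,interpolation=cv2.INTER_CUBIC))
print(proj("side",[447,57,222]),proj("top",[[447,57,222],[445,55,72]]))
```

```text
[[201.57953359 184.03764146]] [[242.9106458  273.11910508]
 [247.04130911 272.9531829 ]]
```

View pics/c3.png

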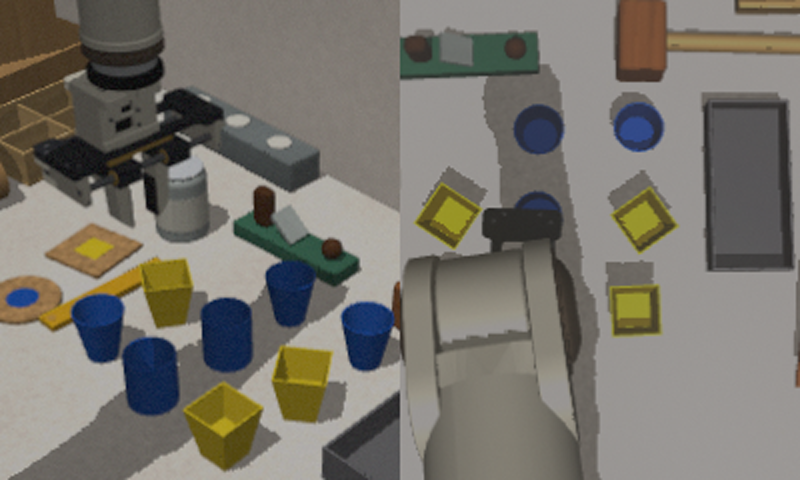

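The pot was not lifted. It still stands at side (205,247), and the gripper is empty above it. I'll retry with a longer close and check the grip force before lifting.

Emit:
carry_out(
  targets=[
    [0.002,-0.001,0,0,0,0,0.09],
    [0.002,-0.001,0,0,0,0,0.09],
    [0.002,-0.001,0.0,0,0,0,0.09],
    [0.002,-0.001,0,0,0,0,0.09],
    [0.002,-0.001,0.06,0,0,0,0.09],
    [0.002,-0.001,0.12,0,0,0,0.09],
    [0.002,-0.001,0.172,0,0,0,0.09],
    [0.002,-0.001,0.172,0,0,0,0.09],
  ],
)

```text
time_s: 4.05
tool_pos: [440.2, 57.9, 45.3]
tool_rot: [-2.217, -2.218, 0.012]
contact_force: [-0.0, 0.5, -0.6]
width: 89.7
grip_force: 0.0
```

Emit:
carry_out(
  targets=[
    [0,0,0,0,0,0,0.0],
    [0,0,0,0,0,0,0.0],
    [0,0,0,0,0,0,0.0],
    [0,0,0,0,0,0,0.0],
    [0,0,0,0,0,0,0.0],
    [0,0,0,0,0,0,0],
  ],
)

```text
time_s: 4.8
tool_pos: [444.3, 58.7, 48.5]
tool_rot: [-2.221, -2.222, -0.0]
contact_force: [-0.1, -0.8, -0.3]
width: 34.9
grip_force: 0.0
```

Run:
```python
from h import *
im=viewer.read_camera("side");cv2.imwrite("pics/side3.png",im)
s=r.get_state();p=s["tool_pos"];print(p,s["width"],proj("side",p))
a=im[120:300,130:300].copy()
q=(proj("side",[p+[0,0,0],p+[0,0,30]])-[130,120])*3
a=cv2.resize(a,None,fx=3,fy=3,interpolation=cv2.INTER_CUBIC)
for u in q: cv2.drawMarker(a,tuple(int(v) for v in u),(0,0,255),0,14,1)
cv2.imwrite("pics/c4.png",a)
```

```text
[444.26306673  58.74195504  48.4102546 ] 30.399866434212488 [[205.90572872 244.3456411 ]]
```

View pics/c4.png

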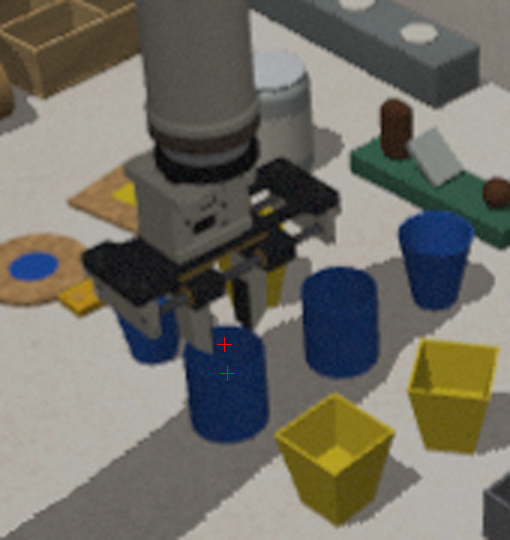

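The fingertips are at about (205,350) and (245,325) in the crop. That is well above the reported TCP (lower cross), so they closed over the pot's rim. I'll quantify this at both openings.

Run:
```python
from h import *
for z in(0,20,30,40,50):
  print(z,proj("side",[[426.4-46,111.8,216.6+z],[426.4+46,111.8,216.6+z]]).round().ravel(), (( proj("side",[[444-15,58.7,48.4+z],[444+15,58.7,48.4+z]])-[130,120])*3).round().ravel())
a=cv2.imread("pics/side1.png")[90:190,110:230];cv2.imwrite("pics/c5.png",cv2.resize(a,None,fx=5,fy=5,interpolation=cv2.INTER_CUBIC))
```

```text
0 [162. 188. 196. 172.] [212. 382. 242. 365.]
20 [161. 180. 195. 164.] [210. 362. 241. 346.]
30 [160. 176. 195. 161.] [209. 353. 240. 336.]
40 [160. 172. 194. 157.] [208. 343. 239. 326.]
50 [159. 168. 194. 153.] [207. 333. 238. 316.]
```

View pics/c5.png

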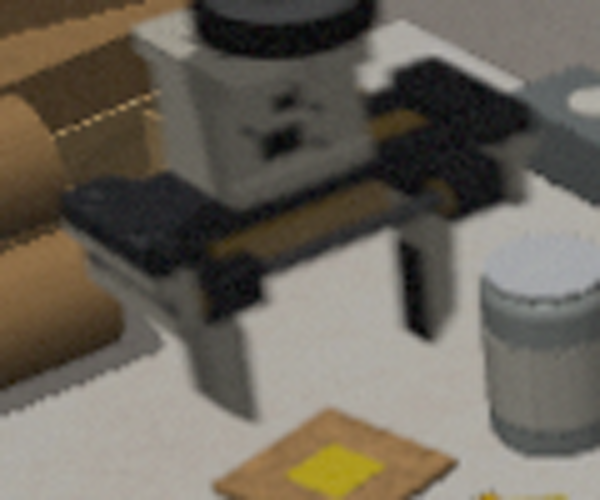

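Emit:
carry_out(
  targets=[
    [-0.004,0.001,-0.05,0,0,0,0.09],
    [-0.004,0.001,-0.05,0,0,0,0.09],
    [-0.004,0.001,-0.05,0,0,0,0.09],
    [-0.004,0.001,-0.05,0,0,0,0.09],
    [-0.004,0.001,-0.05,0,0,0,0.09],
    [-0.004,0.001,-0.05,0,0,0,0.09],
    [-0.004,0.001,-0.05,0,0,0,0.09],
    [-0.004,0.001,-0.05,0,0,0,0.09],
  ],
)

```text
time_s: 5.85
tool_pos: [445.3, 54.7, 98.3]
tool_rot: [-2.221, -2.222, 0.0]
contact_force: [-0.4, -0.3, -0.1]
width: 90.1
grip_force: 0.0
```

Emit:
carry_out(
  targets=[
    [0,0,0.03,0,0,0,0.09],
    [0,0,0.06,0,0,0,0.09],
    [0,0,0.085,0,0,0,0.09],
    [0,0,0.085,0,0,0,0.09],
    [0,0,0.085,0,0,0,0.0],
    [0,0,0.085,0,0,0,0.0],
    [0,0,0.085,0,0,0,0.0],
    [0,0,0.085,0,0,0,0.0],
  ],
)

```text
time_s: 6.85
tool_pos: [445.7, 54.9, 14.1]
tool_rot: [2.221, 2.222, 0.001]
contact_force: [-0.5, -0.0, 7.3]
width: 61.8
grip_force: 30.0
```

Emit:
carry_out(
  targets=[
    [0,0,0,0,0,0,0],
    [0,0,0,0,0,0,0],
    [0,0,0,0,0,0,0],
  ],
)

```text
time_s: 7.22
tool_pos: [445.7, 54.9, 14.1]
tool_rot: [2.221, 2.222, 0.001]
contact_force: [-1.6, -0.5, 7.1]
width: 62.2
grip_force: 30.0
```

Emit:
carry_out(
  targets=[
    [0,0,-0.02,0,0,0,0],
    [0,0,-0.07,0,0,0,0],
    [0,0,-0.13,0,0,0,0],
    [0,0,-0.18,0,0,0,0],
    [0,0,-0.18,0,0,0,0],
    [0,0,-0.18,0,0,0,0],
  ],
)

```text
time_s: 7.98
tool_pos: [444.7, 54.6, 192.9]
tool_rot: [-2.221, -2.222, 0.001]
contact_force: [-1.0, -0.5, -1.7]
width: 62.2
grip_force: 30.0
```

Run:
```python
from h import *
im=viewer.read_camera("side");cv2.imwrite("pics/side4.png",im)
s=r.get_state();p=s["tool_pos"];print(p,s["width"],s["contact_force"],proj("side",[p,p+[0,0,37]]),to([664,-223,195],0))
a=im[100:260,130:300]
cv2.imwrite("pics/c6.png",cv2.resize(a,None,fx=3,fy=3,interpolation=cv2.INTER_CUBIC))
```

```text
[444.03986994  54.49532822 192.12129338] 62.010527744350995 [-0.21641852  0.23014461 -1.47196793] [[202.27205668 196.15530557]
 [200.94587166 182.32314851]] (array([-0.2776,  0.2198, -0.0033]), array([-0.1,  0. ,  0. ]))
```

View pics/c6.png

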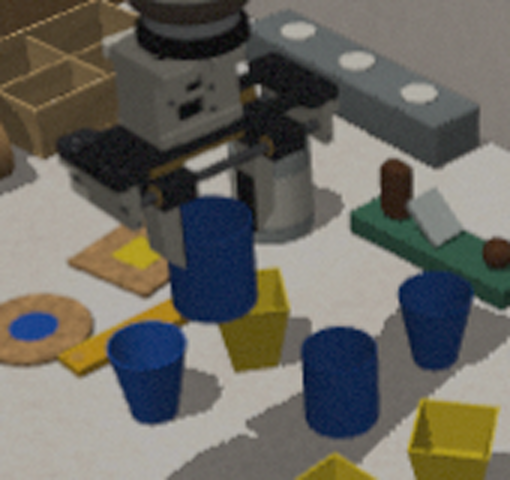

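The pot hangs upright in the grip, its bottom at about (202,206), with its rim roughly 20 mm above the fingertips. So with this gripper a grasp needs reported z ≈ pot bottom + 14. Now to the crate.

Emit:
carry_out(
  targets=[
    [-0.278,0.22,-0.003,0,0,0,0],
    [-0.278,0.22,-0.003,0,0,0,0],
    [-0.278,0.22,-0.003,0,0,0,0],
    [-0.278,0.22,-0.003,0,0,0,0],
    [-0.278,0.22,-0.003,0,0,0,0],
    [-0.278,0.22,-0.003,0,0,0,0],
    [-0.278,0.22,-0.003,0,0,0,0],
    [-0.278,0.22,-0.003,0,0,0,0],
  ],
)

```text
time_s: 9.02
tool_pos: [664.0, -222.0, 193.6]
tool_rot: [-2.218, -2.219, 0.003]
contact_force: [-0.4, 0.6, -0.7]
width: 61.8
grip_force: 30.0
```

Emit:
carry_out(
  targets=[
    [0,0,0.06,0,0,0,0],
    [0,0,0.12,0,0,0,0],
    [0,0,0.16,0,0,0,0],
    [0,0,0.174,0,0,0,0],
    [0,0,0.174,0,0,0,0],
    [0,0,0.174,0,0,0,0],
  ],
)

```text
time_s: 9.78
tool_pos: [667.4, -223.4, 24.9]
tool_rot: [2.218, 2.22, 0.003]
contact_force: [0.6, -0.5, -1.3]
width: 62.3
grip_force: 30.0
```

Emit:
carry_out(
  targets=[
    [0,0,0,0,0,0,0.09],
    [0,0,0,0,0,0,0.09],
    [0,0,0,0,0,0,0.09],
    [0,0,0,0,0,0,0.09],
    [0,0,-0.06,0,0,0,0.09],
    [0,0,-0.12,0,0,0,0.09],
    [0,0,-0.12,0,0,0,0.09],
  ],
)

```text
time_s: 10.65
tool_pos: [670.0, -225.0, 149.5]
tool_rot: [2.214, 2.214, 0.009]
contact_force: [0.4, 0.7, -1.1]
width: 89.8
grip_force: 0.0
```

```bash
sed -i 's/^BLUE=.*/BLUE=((100,90,5),(140,255,255));YEL=((20,130,15),(36,255,255))/' h.py
cat >> h.py <<'E'
def look(tag,show=False):
    im=viewer.read_camera("top");cv2.imwrite(f"pics/{tag}.png",im)
    for k in blobs(im,*BLUE,150):
        c,e=circ(k,33,72);print("B",cv2.contourArea(k),k.reshape(-1,2).mean(0).round(),c.round(1),round(e,1))
    for k in blobs(im,*YEL,150):
        P=ray("top",k.reshape(-1,2),72)[:,:2].astype(np.float32)
        print("Y",cv2.contourArea(k),[np.round(q,1) for q in cv2.minAreaRect(P)])
E
python3 - <<'E'
from h import *
look("top5")
im=cv2.imread("pics/top5.png");hsv=cv2.cvtColor(im,cv2.COLOR_BGR2HSV)
for u,v in((299,175),(299,190),(203,262),(203,270),(203,278)):print(hsv[v,u])
print(to([558,54,150],0))
E
```

```text
B 167.5 [144. 272.] [439.5 300.2] 5.3
B 386.0 [200. 272.] [451.  167.3] 5.8
B 433.0 [248. 228.] [558.2  54.1] 2.6
B 341.5 [352. 190.] [ 664.9 -202.9] 6.6
B 252.0 [296. 185.] [663.4 -61. ] 4.4
B 461.5 [249. 184.] [673.2  57.9] 0.9
Y 440.5 [array([444.7, -72.5]), array([61. , 60.6]), np.float64(4.3)]
Y 543.0 [array([559.2, -82.4]), array([62.5, 62.5]), np.float64(37.2)]
Y 551.0 [array([557.6, 171.3]), array([62.9, 63.2]), np.float64(58.5)]
Y 226.0 [array([570.3, 347.9]), array([41.4, 42.1]), np.float64(12.7)]
Y 755.0 [array([523.5, 251.6]), array([185.6,  29.8]), np.float64(0.8)]
[116  64  60]
[113 133  92]
[111 161 152]
[111 160 153]
[114 108  87]
(array([ 0.2781, -0.1096, -0.0051]), array([0.4, 0.1, 0. ]))
```

Emit:
carry_out(
  targets=[
    [0.278,-0.11,-0.005,0,0,0,0.09],
    [0.278,-0.11,-0.005,0,0,0,0.09],
    [0.278,-0.11,-0.005,0,0,0,0.09],
    [0.278,-0.11,-0.005,0,0,0,0.09],
    [0.278,-0.11,-0.005,0,0,0,0.09],
    [0.278,-0.11,-0.005,0,0,0,0.09],
    [0.278,-0.11,-0.005,0,0,0,0.09],
    [0.278,-0.11,-0.005,0,0,0,0.09],
  ],
)

```text
time_s: 11.7
tool_pos: [555.5, 52.7, 146.9]
tool_rot: [2.224, 2.219, -0.002]
contact_force: [0.0, -0.4, -0.8]
width: 90.0
grip_force: 0.0
```

```bash
sed -i 's/^BLUE=.*/BLUE=((100,45,5),(130,255,255));YEL=((20,130,15),(36,255,255))/' h.py
python3 - <<'E'
from h import *
print(to([558,54,14],0))
im=viewer.read_camera("side")
print([ (cv2.contourArea(k),cv2.boundingRect(k)) for k in blobs(im,*BLUE,150)],proj("side",[[558,54,36],[664,-223,40],[664,-223,4],[664,-223,76]]).round())
E
```

```text
(array([0.0014, 0.0026, 0.1329]), array([-0. ,  0.1, -0.1]))
[(1001.0, (340, 239, 31, 42)), (646.0, (300, 211, 27, 34)), (798.5, (230, 209, 26, 37)), (638.5, (166, 207, 26, 34)), (593.5, (263, 190, 25, 34))] [[243. 229.]
 [356. 262.]
 [354. 273.]
 [357. 250.]]
```

Emit:
carry_out(
  targets=[
    [0.001,0.003,0.05,0,0,0,0.09],
    [0.001,0.003,0.1,0,0,0,0.09],
    [0.001,0.003,0.133,0,0,0,0.09],
    [0.001,0.003,0.133,0,0,0,0.09],
    [0.001,0.003,0.133,0,0,0,0.0],
    [0.001,0.003,0.133,0,0,0,0],
    [0.001,0.003,0.133,0,0,0,0],
    [0.001,0.003,0.133,0,0,0,0],
  ],
)

```text
time_s: 12.75
tool_pos: [559.6, 55.9, 15.8]
tool_rot: [2.22, 2.221, 0.003]
contact_force: [-0.3, 0.2, 7.8]
width: 63.2
grip_force: 30.0
```

Emit:
carry_out(
  targets=[
    [0,0,0,0,0,0,0],
    [0,0,-0.02,0,0,0,0],
    [0,0,-0.07,0,0,0,0],
    [0,0,-0.13,0,0,0,0],
    [0,0,-0.14,0,0,0,0],
    [0,0,-0.14,0,0,0,0],
  ],
)

```text
time_s: 13.5
tool_pos: [558.5, 56.0, 154.9]
tool_rot: [2.22, 2.222, 0.002]
contact_force: [0.0, -0.3, -2.3]
width: 63.4
grip_force: 30.0
```

Emit:
carry_out(
  targets=[
    [-0.278,0.006,-0.01,0,0,0,0],
    [-0.278,0.006,-0.01,0,0,0,0],
    [-0.278,0.006,-0.01,0,0,0,0],
    [-0.278,0.006,-0.01,0,0,0,0],
    [-0.278,0.006,-0.01,0,0,0,0],
    [-0.278,0.006,-0.01,0,0,0,0],
    [-0.278,0.006,-0.01,0,0,0,0],
    [-0.278,0.006,-0.01,0,0,0,0],
  ],
)

```text
time_s: 14.5
tool_pos: [564.4, -219.8, 163.4]
tool_rot: [-2.216, -2.224, 0.0]
contact_force: [-1.2, -0.2, -0.2]
width: 63.2
grip_force: 30.0
```

Run:
```python
from h import *
print(to([564,-224,19],0))
```

```text
(array([-0.0044, -0.0002,  0.1444]), array([-0.1, -0.1,  0.2]))
```

Emit:
carry_out(
  targets=[
    [-0.004,0,0.05,0,0,0,0],
    [-0.004,0,0.1,0,0,0,0],
    [-0.004,0,0.135,0,0,0,0],
    [-0.004,0,0.145,0,0,0,0],
    [-0.004,0,0.145,0,0,0,0],
    [-0.004,0,0.145,0,0,0,0],
    [-0.004,0,0.145,0,0,0,0],
  ],
)

```text
time_s: 15.38
tool_pos: [565.1, -225.8, 20.0]
tool_rot: [2.219, 2.222, 0.001]
contact_force: [0.3, 0.4, -0.9]
width: 63.3
grip_force: 30.0
```

Emit:
carry_out(
  targets=[
    [0,0,0,0,0,0,0.09],
    [0,0,0,0,0,0,0.09],
    [0,0,0,0,0,0,0.09],
    [0,0,0,0,0,0,0.09],
    [0,0,-0.06,0,0,0,0.09],
    [0,0,-0.12,0,0,0,0.09],
    [0,0,-0.15,0,0,0,0.09],
    [0,0,-0.15,0,0,0,0.09],
  ],
)

```text
time_s: 16.38
tool_pos: [566.7, -227.2, 172.9]
tool_rot: [2.217, 2.218, 0.005]
contact_force: [-0.5, 0.2, 0.2]
width: 90.0
grip_force: 0.0
```

Run:
```python
from h import *
look("top6")
print(to([450,150,150],0))
im=viewer.read_camera("side")
print([ (cv2.contourArea(k),cv2.boundingRect(k)) for k in blobs(im,*BLUE,150)],proj("side",[[450,150,36],[675,-65,36],[564,-224,40]]).round())
```

```text
B 179.5 [144. 272.] [438.8 301. ] 5.1
B 507.0 [202. 270.] [449.4 169.7] 0.8
B 502.5 [355. 230.] [ 564.3 -217.9] 3.0
B 490.0 [352. 192.] [ 665.8 -212. ] 4.3
B 470.0 [249. 184.] [673.5  57.9] 0.8
B 462.5 [299. 183.] [680.8 -71.6] 0.9
Y 433.0 [array([444.7, -72.5]), array([60.7, 60.7]), np.float64(4.0)]
Y 479.0 [array([559.1, -82.1]), array([62.4, 61.7]), np.float64(37.4)]
Y 552.0 [array([557.6, 171.3]), array([62.9, 63.2]), np.float64(58.5)]
Y 226.0 [array([570.3, 347.9]), array([41.4, 42.1]), np.float64(12.7)]
Y 757.0 [array([523.5, 251.6]), array([185.6,  29.8]), np.float64(0.8)]
(array([ 0.3765, -0.115 ,  0.0201]), array([0.1, 0. , 0. ]))
[(2067.5, (313, 239, 58, 65)), (309.5, (300, 214, 22, 32)), (637.5, (166, 207, 26, 34)), (589.5, (263, 190, 25, 33))] [[185. 230.]
 [309. 230.]
 [328. 283.]]
```

Run:
```python
from h import *
print(to([681,-71.5,150],90), r.get_state()["joint_pos"].round(2))
```

```text
(array([0.1544, 0.1169, 0.0191]), array([  0.,  -0., -90.])) [ 0.13  0.42  0.27  1.7  -0.13  1.04  0.44]
```

Emit:
carry_out(
  targets=[
    [0.154,0.117,0.019,0,0,-90,0.09],
    [0.154,0.117,0.019,0,0,-90,0.09],
    [0.154,0.117,0.019,0,0,-90,0.09],
    [0.154,0.117,0.019,0,0,-90,0.09],
    [0.154,0.117,0.019,0,0,-90,0.09],
    [0.154,0.117,0.019,0,0,-90,0.09],
    [0.154,0.117,0.019,0,0,-90,0.09],
    [0.154,0.117,0.019,0,0,-90,0.09],
  ],
)

```text
time_s: 17.48
tool_pos: [679.7, -71.9, 147.6]
tool_rot: [-0.1, -3.136, -0.001]
contact_force: [-0.6, 0.6, -0.1]
width: 89.9
grip_force: 0.0
```

Run:
```python
from h import *
print(to([681,-71.5,14],90), r.get_state()["joint_pos"].round(2))
```

```text
(array([-0.0018,  0.0004,  0.1336]), array([ 0. , -0.2, -3.7])) [ 0.13  0.57 -0.1   1.5   0.06  1.08  1.53]
```

Emit:
carry_out(
  targets=[
    [-0.002,0,0.0,0,0,-4,0.09],
    [-0.002,0,0.05,0,0,-4,0.09],
    [-0.002,0,0.1,0,0,-4,0.09],
    [-0.002,0,0.134,0,0,-4,0.09],
    [-0.002,0,0.134,0,0,-4,0.09],
    [-0.002,0,0.134,0,0,-4,0.0],
    [-0.002,0,0.134,0,0,-4,0],
    [-0.002,0,0.134,0,0,-4,0],
  ],
)

```text
time_s: 18.48
tool_pos: [684.7, -72.3, 18.3]
tool_rot: [0.001, 3.139, -0.0]
contact_force: [0.2, 1.4, 4.3]
width: 64.9
grip_force: 30.0
```

Emit:
carry_out(
  targets=[
    [0,0,0,0,0,0,0],
    [0,0,0,0,0,0,0],
    [0,0,-0.02,0,0,0,0],
    [0,0,-0.07,0,0,0,0],
    [0,0,-0.13,0,0,0,0],
    [0,0,-0.19,0,0,0,0],
    [0,0,-0.19,0,0,0,0],
  ],
)

```text
time_s: 19.35
tool_pos: [687.6, -72.7, 214.8]
tool_rot: [0.001, 3.129, -0.002]
contact_force: [0.8, 0.3, -0.3]
width: 64.6
grip_force: 29.8
```

Run:
```python
from h import *
s=r.get_state();print(s["tool_pos"],s["contact_force"],to([437.5,335,205],90))
im=viewer.read_camera("side")
p=s["tool_pos"]
print([ (cv2.contourArea(k),cv2.boundingRect(k)) for k in blobs(im,*BLUE,150)],proj("side",p-[0,0,14]+[[0,0,0],[0,0,72]]).round())
```

```text
[687.61309916 -72.66928703 214.83637189] [ 0.83206563  0.28346156 -0.28188955] (array([0.2505, 0.4075, 0.0062]), array([-0.1,  0.7, -0. ]))
[(2072.5, (313, 239, 58, 66)), (637.5, (166, 207, 26, 34)), (588.5, (263, 190, 25, 33)), (727.5, (304, 140, 26, 40))] [[319. 174.]
 [320. 147.]]
```

Emit:
carry_out(
  targets=[
    [0.25,0.408,0.006,0,0,0,0],
    [0.25,0.408,0.006,0,0,0,0],
    [0.25,0.408,0.006,0,0,0,0],
    [0.25,0.408,0.006,0,0,0,0],
    [0.25,0.408,0.006,0,0,0,0],
    [0.25,0.408,0.006,0,0,0,0],
    [0.25,0.408,0.006,0,0,0,0],
    [0.25,0.408,0.006,0,0,0,0],
  ],
)

```text
time_s: 20.4
tool_pos: [429.9, 337.8, 199.1]
tool_rot: [0.005, -3.139, 0.002]
contact_force: [0.6, -0.4, -1.2]
width: 64.2
grip_force: 29.9
```

Emit:
carry_out(
  targets=[
    [0,0,0,0,0,0,0],
    [0,0,0,0,0,0,0],
    [0,0,0,0,0,0,0],
  ],
)

```text
time_s: 20.78
tool_pos: [434.3, 333.8, 199.8]
tool_rot: [-0.005, -3.141, 0.002]
contact_force: [0.1, 0.1, -1.7]
width: 64.3
grip_force: 29.9
```

Run:
```python
from h import *
s=r.get_state();print(s["tool_pos"],to([437.5,335,21],90),s["joint_pos"].round(2))
```

```text
[434.28191868 333.84996245 199.77032561] (array([-0.0033,  0.0014,  0.1788]), array([-0.1, -0. , -0.2])) [-0.44  0.29 -0.32  1.8   0.1   1.07  0.77]
```

Emit:
carry_out(
  targets=[
    [-0.006,0.001,0.06,0,0,0,0],
    [-0.006,0.001,0.12,0,0,0,0],
    [-0.006,0.001,0.165,0,0,0,0],
    [-0.006,0.001,0.178,0,0,0,0],
    [-0.006,0.001,0.178,0,0,0,0],
    [-0.006,0.001,0.178,0,0,0,0],
    [-0.006,0.001,0.178,0,0,0,0],
  ],
)

```text
time_s: 21.65
tool_pos: [440.2, 336.7, 23.0]
tool_rot: [0.002, 3.141, 0.001]
contact_force: [-0.7, -0.5, -0.5]
width: 64.0
grip_force: 29.7
```

Emit:
carry_out(
  targets=[
    [0,0,0,0,0,0,0.09],
    [0,0,0,0,0,0,0.09],
    [0,0,0,0,0,0,0.09],
    [0,0,0,0,0,0,0.09],
    [0,0,-0.06,0,0,0,0.09],
    [0,0,-0.12,0,0,0,0.09],
    [0,0,-0.15,0,0,0,0.09],
    [0,0,-0.15,0,0,0,0.09],
  ],
)

```text
time_s: 22.65
tool_pos: [441.4, 338.3, 175.6]
tool_rot: [0.001, 3.136, 0.006]
contact_force: [0.5, 0.2, -0.2]
width: 90.0
grip_force: 0.0
```

Run:
```python
from h import *
s=r.get_state();print(s["tool_pos"],to([449.5,170,150],90))
```

```text
[441.36563957 338.31517517 175.56149859] (array([-0.0081, -0.1684,  0.025 ]), array([ 0.2,  0.3, -0. ]))
```

Now over to the pot at (449,170), then look at the mat with the arm out of the way.

Emit:
carry_out(
  targets=[
    [-0.008,-0.168,0.025,0,0,0,0.09],
    [-0.008,-0.168,0.025,0,0,0,0.09],
    [-0.008,-0.168,0.025,0,0,0,0.09],
    [-0.008,-0.168,0.025,0,0,0,0.09],
    [-0.008,-0.168,0.025,0,0,0,0.09],
    [-0.008,-0.168,0.025,0,0,0,0.09],
    [-0.008,-0.168,0.025,0,0,0,0.09],
  ],
)

```text
time_s: 23.52
tool_pos: [447.3, 170.2, 147.4]
tool_rot: [0.003, -3.142, -0.001]
contact_force: [0.2, 0.3, 1.0]
width: 90.0
grip_force: 0.0
```

Run:
```python
from h import *
s=r.get_state();print(s["tool_pos"],to([449.5,170,14],90))
im=viewer.read_camera("top");cv2.imwrite("pics/top7.png",im)
for k in blobs(im,*BLUE,150):
    u=k.reshape(-1,2).mean(0)
    if u[0]<170: c,e=circ(k,33,78);print(u,c,e)
im=viewer.read_camera("side")
print([ (cv2.contourArea(k),cv2.boundingRect(k)) for k in blobs(im,*BLUE,150)],proj("side",[[437.5,335,6],[437.5,335,78],[449.5,170,36]]).round())
```

```text
[447.3146769  170.15605258 147.3866184 ] (array([-0.0022, -0.0002,  0.1334]), array([ 0. , -0. ,  0.1]))
[(2075.0, (313, 239, 58, 65)), (642.0, (166, 207, 27, 34)), (593.0, (262, 190, 26, 33)), (587.5, (124, 181, 26, 32))] [[142. 209.]
 [138. 188.]
 [181. 226.]]
```

Emit:
carry_out(
  targets=[
    [-0.002,0,0.05,0,0,0,0.09],
    [-0.002,0,0.1,0,0,0,0.09],
    [-0.002,0,0.133,0,0,0,0.09],
    [-0.002,0,0.133,0,0,0,0.09],
    [-0.002,0,0.133,0,0,0,0.0],
    [-0.002,0,0.133,0,0,0,0.0],
    [-0.002,0,0.133,0,0,0,0],
    [-0.002,0,0.133,0,0,0,0],
  ],
)

```text
time_s: 24.62
tool_pos: [450.9, 169.6, 15.8]
tool_rot: [0.001, 3.139, 0.002]
contact_force: [0.6, 1.7, 6.7]
width: 65.3
grip_force: 30.0
```

Emit:
carry_out(
  targets=[
    [0,0,0,0,0,0,0],
    [0,0,-0.02,0,0,0,0],
    [0,0,-0.07,0,0,0,0],
    [0,0,-0.13,0,0,0,0],
    [0,0,-0.19,0,0,0,0],
    [0,0,-0.19,0,0,0,0],
    [0,0,-0.19,0,0,0,0],
  ],
)

```text
time_s: 25.5
tool_pos: [448.9, 168.3, 204.0]
tool_rot: [-0.001, -3.141, 0.001]
contact_force: [-0.4, 0.4, -2.2]
width: 64.8
grip_force: 30.0
```

Run:
```python
from h import *
s=r.get_state();print(s["tool_pos"],to([437.5,335,205],90))
im=viewer.read_camera("top");cv2.imwrite("pics/top8.png",im)
for k in blobs(im,*BLUE,150):
    u=k.reshape(-1,2).mean(0)
    if u[0]<170: c,e=circ(k,33,78);print(u,c,e)
print(proj("top",[437.5,335,78]))
```

```text
[448.90733914 168.2910931  204.03321621] (array([ 0.0115,  0.1667, -0.001 ]), array([-0., -0., -0.]))
[[136.79275951 272.22892646]]
```

View pics/top8.png

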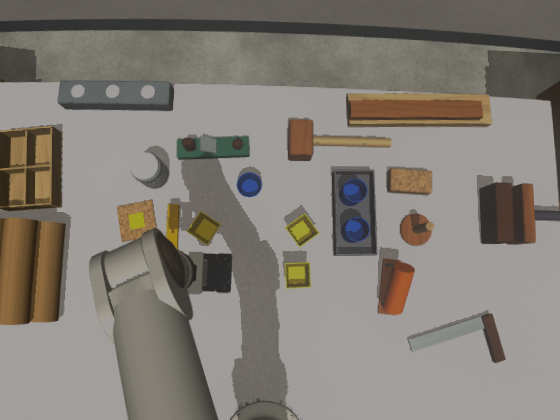

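The straight pots stand in the crate at (352,192) and (355,230), and the second round pot is in the gripper. The arm hides the round mat here, but the side view puts the first pot within about 4 mm of centre. Now I'll nest this one.

Emit:
carry_out(
  targets=[
    [0.0115,0.167,-0.001,0,0,0,0],
    [0.0115,0.167,-0.001,0,0,0,0],
    [0.0115,0.167,-0.001,0,0,0,0],
    [0.0115,0.167,-0.001,0,0,0,0],
    [0.0115,0.167,-0.001,0,0,0,0],
    [0.0115,0.167,-0.001,0,0,0,0],
    [0.0115,0.167,-0.001,0,0,0,0],
  ],
)

```text
time_s: 26.42
tool_pos: [438.5, 334.4, 205.3]
tool_rot: [-0.004, -3.142, 0.001]
contact_force: [0.1, 0.2, -0.6]
width: 64.7
grip_force: 30.0
```

Run:
```python
from h import *
s=r.get_state();print(s["tool_pos"],to([437.5,335,50],90))
im=viewer.read_camera("side")
print([ (cv2.contourArea(k),cv2.boundingRect(k)) for k in blobs(im,*BLUE,150)],proj("side",s["tool_pos"]+[[0,0,-14],[0,0,58]]).mean(0).round())
```

```text
[438.50001598 334.39200556 205.25927715] (array([0.001 , 0.0007, 0.1553]), array([-0. , -0. , -0.1]))
[(2073.0, (313, 239, 58, 65)), (589.5, (263, 190, 25, 33)), (587.5, (124, 181, 26, 32)), (552.0, (112, 116, 28, 39))] [129. 137.]
```

Emit:
carry_out(
  targets=[
    [0.001,0.001,0.06,0,0,0,0],
    [0.001,0.001,0.1,0,0,0,0],
    [0.001,0.001,0.13,0,0,0,0],
    [0.001,0.001,0.145,0,0,0,0],
    [0.001,0.001,0.155,0,0,0,0],
    [0.001,0.001,0.156,0,0,0,0],
    [0.001,0.001,0.156,0,0,0,0],
  ],
)

```text
time_s: 27.35
tool_pos: [438.3, 337.9, 51.1]
tool_rot: [0.001, 3.139, 0.003]
contact_force: [0.0, 0.4, 3.4]
width: 65.0
grip_force: 30.0
```

Emit:
carry_out(
  targets=[
    [0,0,0,0,0,0,0.09],
    [0,0,0,0,0,0,0.09],
    [0,0,0,0,0,0,0.09],
    [0,0,0,0,0,0,0.09],
    [0,0,-0.06,0,0,0,0.09],
    [0,0,-0.12,0,0,0,0.09],
    [0,0,-0.15,0,0,0,0.09],
    [0,0,-0.15,0,0,0,0.09],
  ],
)

```text
time_s: 28.35
tool_pos: [438.7, 338.2, 202.4]
tool_rot: [0.001, 3.137, 0.005]
contact_force: [-0.2, -0.1, -0.5]
width: 89.9
grip_force: 0.0
```

Run:
```python
from h import *
s=r.get_state();print(s["tool_pos"],to([673.5,58,150],90))
im=viewer.read_camera("side")
print([ (cv2.contourArea(k),cv2.boundingRect(k)) for k in blobs(im,*BLUE,150)],proj("side",[[437.5,335,36],[437.5,335,108]]).round())
```

```text
[438.74091699 338.2166411  202.43582958] (array([-0.2347, -0.2803,  0.0526]), array([ 0.2,  0.3, -0. ]))
[(2071.0, (313, 239, 58, 65)), (590.5, (263, 190, 25, 33)), (830.5, (122, 171, 28, 42))] [[140. 201.]
 [136. 178.]]
```

Emit:
carry_out(
  targets=[
    [-0.235,-0.28,0.053,0,0,0,0.09],
    [-0.235,-0.28,0.053,0,0,0,0.09],
    [-0.235,-0.28,0.053,0,0,0,0.09],
    [-0.235,-0.28,0.053,0,0,0,0.09],
    [-0.235,-0.28,0.053,0,0,0,0.09],
    [-0.235,-0.28,0.053,0,0,0,0.09],
    [-0.235,-0.28,0.053,0,0,0,0.09],
    [-0.235,-0.28,0.053,0,0,0,0.09],
  ],
)

```text
time_s: 29.4
tool_pos: [670.3, 57.2, 144.2]
tool_rot: [-0.001, -3.138, -0.001]
contact_force: [-0.3, 1.0, 0.4]
width: 90.1
grip_force: 0.0
```

Emit:
carry_out(
  targets=[
    [0,0,0,0,0,0,0.09],
    [0,0,0,0,0,0,0.09],
  ],
)

```text
time_s: 29.65
tool_pos: [671.4, 58.6, 146.7]
tool_rot: [0.003, -3.142, -0.001]
contact_force: [-0.1, 0.7, -0.6]
width: 90.0
grip_force: 0.0
```

Run:
```python
from h import *
s=r.get_state();print(s["tool_pos"],to([673.5,58,14],90))
look("top9")
im=cv2.imread("pics/top9.png")
for k in blobs(im,*BLUE,150):
    u=k.reshape(-1,2).mean(0)
    if u[0]<170: c,e=circ(k,33,108);print("stack",u,c,e)
```

```text
[671.35564586  58.62109036 146.67349533] (array([-0.0021, -0.0007,  0.1327]), array([ 0. , -0. ,  0.1]))
B 661.0 [135. 273.] [434.7 349.7] 0.8
B 549.0 [355. 230.] [ 565.1 -224.7] 1.4
B 558.0 [353. 192.] [ 667.7 -218.8] 0.9
Y 498.0 [array([559.6, -81.8]), array([63.8, 62.7]), np.float64(36.9)]
Y 545.5 [array([557.7, 171.6]), array([62.2, 63.2]), np.float64(58.7)]
Y 226.0 [array([570.3, 347.9]), array([41.4, 42.1]), np.float64(12.7)]
Y 757.0 [array([523.5, 251.6]), array([185.6,  29.9]), np.float64(0.8)]
stack [134.69047619 273.14285714] [435.72312943 336.69573202] 0.7835475834810228
```

Emit:
carry_out(
  targets=[
    [-0.002,-0.001,0.05,0,0,0,0.09],
    [-0.002,-0.001,0.1,0,0,0,0.09],
    [-0.002,-0.001,0.133,0,0,0,0.09],
    [-0.002,-0.001,0.133,0,0,0,0.09],
    [-0.002,-0.001,0.133,0,0,0,0.0],
    [-0.002,-0.001,0.133,0,0,0,0.0],
    [-0.002,-0.001,0.133,0,0,0,0],
    [-0.002,-0.001,0.133,0,0,0,0],
  ],
)

```text
time_s: 30.7
tool_pos: [675.6, 56.3, 15.4]
tool_rot: [0.0, 3.138, 0.001]
contact_force: [-0.2, 0.4, 6.0]
width: 64.9
grip_force: 30.0
```

Emit:
carry_out(
  targets=[
    [0,0,0,0,0,0,0],
    [0,0,-0.02,0,0,0,0],
    [0,0,-0.07,0,0,0,0],
    [0,0,-0.13,0,0,0,0],
    [0,0,-0.19,0,0,0,0],
    [0,0,-0.22,0,0,0,0],
    [0,0,-0.22,0,0,0,0],
  ],
)

```text
time_s: 31.58
tool_pos: [675.9, 55.8, 238.1]
tool_rot: [0.001, 3.135, 0.001]
contact_force: [1.1, 0.7, -1.6]
width: 64.3
grip_force: 30.0
```

Run:
```python
from h import *
s=r.get_state();print(s["tool_pos"],to([436.5,336,230],90))
```

```text
[675.88419906  55.75667881 238.12542311] (array([0.2396, 0.2801, 0.0066]), array([ 0. ,  0.4, -0. ]))
```

Emit:
carry_out(
  targets=[
    [0.2395,0.28,0.007,0,0,0,0],
    [0.2395,0.28,0.007,0,0,0,0],
    [0.2395,0.28,0.007,0,0,0,0],
    [0.2395,0.28,0.007,0,0,0,0],
    [0.2395,0.28,0.007,0,0,0,0],
    [0.2395,0.28,0.007,0,0,0,0],
    [0.2395,0.28,0.007,0,0,0,0],
    [0.2395,0.28,0.007,0,0,0,0],
  ],
)

```text
time_s: 32.58
tool_pos: [434.1, 334.8, 225.3]
tool_rot: [0.0, -3.14, 0.003]
contact_force: [1.4, -0.4, -1.5]
width: 64.8
grip_force: 30.0
```

Emit:
carry_out(
  targets=[
    [0,0,0,0,0,0,0],
    [0,0,0,0,0,0,0],
    [0,0,0,0,0,0,0],
  ],
)

```text
time_s: 32.95
tool_pos: [435.1, 335.1, 226.3]
tool_rot: [-0.003, -3.141, 0.0]
contact_force: [-0.4, 0.1, -0.8]
width: 64.5
grip_force: 30.0
```

Run:
```python
from h import *
s=r.get_state();print(s["tool_pos"],to([436.5,336,80],90))
im=viewer.read_camera("side")
print([ (cv2.contourArea(k),cv2.boundingRect(k)) for k in blobs(im,*BLUE,150)],proj("side",s["tool_pos"]+[[0,0,-14],[0,0,58]]).mean(0).round(),proj("side",[436,336,57]))
```

```text
[435.12556413 335.10083256 226.3201435 ] (array([-0.0014,  0.0009,  0.1463]), array([-0. , -0. , -0.1]))
[(2076.0, (313, 239, 58, 65)), (829.5, (122, 171, 28, 42)), (573.0, (109, 99, 28, 48))] [126. 130.] [[138.50739529 194.19466292]]
```

Emit:
carry_out(
  targets=[
    [-0.001,0.001,0.06,0,0,0,0],
    [-0.001,0.001,0.1,0,0,0,0],
    [-0.001,0.001,0.125,0,0,0,0],
    [-0.001,0.001,0.138,0,0,0,0],
    [-0.001,0.001,0.147,0,0,0,0],
    [-0.001,0.001,0.147,0,0,0,0],
    [-0.001,0.001,0.147,0,0,0,0],
  ],
)

```text
time_s: 33.88
tool_pos: [436.5, 337.6, 80.5]
tool_rot: [0.001, 3.14, 0.002]
contact_force: [-0.3, 0.5, 2.0]
width: 64.4
grip_force: 30.0
```

Emit:
carry_out(
  targets=[
    [0,0,0,0,0,0,0.09],
    [0,0,0,0,0,0,0.09],
    [0,0,0,0,0,0,0.09],
    [0,0,0,0,0,0,0.09],
    [0,0,-0.06,0,0,0,0.09],
    [0,0,-0.1,0,0,0,0.09],
    [0,0,-0.12,0,0,0,0.09],
    [0,0,-0.12,0,0,0,0.09],
  ],
)

```text
time_s: 34.88
tool_pos: [436.6, 337.7, 201.1]
tool_rot: [0.001, 3.138, 0.003]
contact_force: [0.3, 1.3, -0.4]
width: 90.2
grip_force: 0.0
```

Run:
```python
from h import *
s=r.get_state();print(s["tool_pos"])
im=viewer.read_camera("side")
print([ (cv2.contourArea(k),cv2.boundingRect(k)) for k in blobs(im,*BLUE,150)])
for y in (58.6,-31.4):print(to([557.6,171.4,165],y))
```

```text
[436.58159341 337.65507912 201.0774719 ]
[(2073.5, (313, 239, 58, 65)), (1092.0, (119, 161, 31, 52))]
(array([-0.1219, -0.1654,  0.0346]), array([ 0. ,  0. , 31.4]))
(array([-0.1219, -0.1654,  0.0346]), array([ -0. ,   0.1, -58.6]))
```

Emit:
carry_out(
  targets=[
    [-0.122,-0.165,0.0,0,0,31.4,0.09],
    [-0.122,-0.165,0.02,0,0,31.4,0.09],
    [-0.122,-0.165,0.035,0,0,31.4,0.09],
    [-0.122,-0.165,0.035,0,0,31.4,0.09],
    [-0.122,-0.165,0.035,0,0,31.4,0.09],
    [-0.122,-0.165,0.035,0,0,31.4,0.09],
    [-0.122,-0.165,0.035,0,0,31.4,0.09],
  ],
)

```text
time_s: 35.8
tool_pos: [556.6, 174.4, 164.9]
tool_rot: [-0.845, -3.026, -0.002]
contact_force: [0.2, 1.2, 0.0]
width: 90.2
grip_force: 0.0
```

Run:
```python
from h import *
print(to([557.6,171.4,14],58.6))
im=viewer.read_camera("top");cv2.imwrite("pics/top10.png",im)
for k in blobs(im,*BLUE,150):
    u=k.reshape(-1,2).mean(0)
    if u[0]<170: c,e=circ(k,33,138);print("stack",u,c,e)
```

```text
(array([-0.0025, -0.0022,  0.1509]), array([ 0.1, -0. ,  0.2]))
stack [122.24193548 274.38709677] [435.45316713 337.4024638 ] 0.7173562558598077
```

Emit:
carry_out(
  targets=[
    [-0.0025,-0.002,0.06,0,0,0,0.09],
    [-0.0025,-0.002,0.12,0,0,0,0.09],
    [-0.0025,-0.002,0.151,0,0,0,0.09],
    [-0.0025,-0.002,0.151,0,0,0,0.09],
    [-0.0025,-0.002,0.151,0,0,0,0.0],
    [-0.0025,-0.002,0.151,0,0,0,0.0],
    [-0.0025,-0.002,0.151,0,0,0,0],
    [-0.0025,-0.002,0.151,0,0,0,0],
  ],
)

```text
time_s: 36.85
tool_pos: [559.9, 169.2, 14.9]
tool_rot: [0.85, 3.022, 0.002]
contact_force: [-0.6, 0.2, 6.0]
width: 62.4
grip_force: 30.0
```

Emit:
carry_out(
  targets=[
    [0,0,0,0,0,0,0],
    [0,0,-0.02,0,0,0,0],
    [0,0,-0.07,0,0,0,0],
    [0,0,-0.13,0,0,0,0],
    [0,0,-0.16,0,0,0,0],
    [0,0,-0.16,0,0,0,0],
    [0,0,-0.16,0,0,0,0],
  ],
)

```text
time_s: 37.72
tool_pos: [557.7, 168.3, 173.0]
tool_rot: [-0.851, -3.023, 0.001]
contact_force: [0.1, 0.3, -2.2]
width: 62.3
grip_force: 30.0
```

Run:
```python
from h import *
s=r.get_state();print(s["tool_pos"],to([577.3,368.3,175],90))
im=viewer.read_camera("side")
print([ (cv2.contourArea(k),cv2.boundingRect(k)) for k in blobs(im,*YEL,150)],proj("side",s["tool_pos"]+[[0,0,-14],[0,0,58]]).mean(0).round())
```

```text
[557.73748038 168.33078128 173.02551492] (array([ 0.0876,  0.1808, -0.0021]), array([ -0. ,  -0.1, -31.4]))
[(1027.0, (222, 251, 39, 44)), (807.5, (266, 233, 30, 38)), (573.0, (149, 189, 66, 36)), (412.0, (194, 140, 29, 34))] [210. 157.]
```

Emit:
carry_out(
  targets=[
    [0.0875,0.181,-0.002,0,0,-31.4,0],
    [0.0875,0.181,-0.002,0,0,-31.4,0],
    [0.0875,0.181,-0.002,0,0,-31.4,0],
    [0.0875,0.181,-0.002,0,0,-31.4,0],
    [0.0875,0.181,-0.002,0,0,-31.4,0],
    [0.0875,0.181,-0.002,0,0,-31.4,0],
    [0.0875,0.181,-0.002,0,0,-31.4,0],
    [0.0875,0.181,-0.002,0,0,-31.4,0],
  ],
)

```text
time_s: 38.78
tool_pos: [578.9, 367.4, 175.7]
tool_rot: [0.004, 3.141, -0.001]
contact_force: [0.7, 0.6, -0.7]
width: 62.4
grip_force: 30.0
```

Run:
```python
from h import *
print(to([577.3,368.3,21],90))
```

```text
(array([0.0016, 0.001 , 0.1547]), array([-0. ,  0. , -0.1]))
```

Emit:
carry_out(
  targets=[
    [0.0015,0,0.06,0,0,0,0],
    [0.0015,0,0.11,0,0,0,0],
    [0.0015,0,0.145,0,0,0,0],
    [0.0015,0,0.155,0,0,0,0],
    [0.0015,0,0.155,0,0,0,0],
    [0.0015,0,0.155,0,0,0,0],
    [0.0015,0,0.155,0,0,0,0],
  ],
)

```text
time_s: 39.65
tool_pos: [577.2, 368.9, 21.1]
tool_rot: [0.001, 3.141, 0.001]
contact_force: [0.0, -0.1, -1.1]
width: 62.4
grip_force: 30.0
```

Emit:
carry_out(
  targets=[
    [0,0,0,0,0,0,0.09],
    [0,0,0,0,0,0,0.09],
    [0,0,0,0,0,0,0.09],
    [0,0,0,0,0,0,0.09],
    [0,0,-0.06,0,0,0,0.09],
    [0,0,-0.12,0,0,0,0.09],
    [0,0,-0.15,0,0,0,0.09],
    [0,0,-0.15,0,0,0,0.09],
  ],
)

```text
time_s: 40.65
tool_pos: [578.7, 370.4, 174.4]
tool_rot: [0.001, 3.136, 0.006]
contact_force: [-0.6, 0.5, -0.5]
width: 90.0
grip_force: 0.0
```

Run:
```python
from h import *
s=r.get_state();print(s["tool_pos"],s["joint_pos"].round(2))
for y in (37,127):print(to([559.4,-82,160],y))
```

```text
[578.73051084 370.38738107 174.42354111] [-0.38  0.56 -0.34  1.47  0.2   1.13  0.82]
(array([ 0.0192, -0.4524,  0.0126]), array([ 0.3,  0.2, 53. ]))
(array([ 0.0192, -0.4524,  0.0126]), array([  0.1,   0.4, -37. ]))
```

Emit:
carry_out(
  targets=[
    [0.019,-0.452,0.013,0,0,53,0.09],
    [0.019,-0.452,0.013,0,0,53,0.09],
    [0.019,-0.452,0.013,0,0,53,0.09],
    [0.019,-0.452,0.013,0,0,53,0.09],
    [0.019,-0.452,0.013,0,0,53,0.09],
    [0.019,-0.452,0.013,0,0,53,0.09],
    [0.019,-0.452,0.013,0,0,53,0.09],
    [0.019,-0.452,0.013,0,0,53,0.09],
  ],
)

```text
time_s: 41.65
tool_pos: [555.5, -89.5, 155.9]
tool_rot: [-1.413, -2.804, 0.005]
contact_force: [-1.0, 0.2, -0.4]
width: 89.9
grip_force: 0.0
```

Emit:
carry_out(
  targets=[
    [0,0,0,0,0,0,0.09],
    [0,0,0,0,0,0,0.09],
  ],
)

```text
time_s: 41.9
tool_pos: [557.5, -80.4, 156.9]
tool_rot: [-1.397, -2.812, -0.001]
contact_force: [0.2, 0.2, -0.7]
width: 90.0
grip_force: 0.0
```

Run:
```python
from h import *
print(to([559.4,-82,14],37))
look("top11")
im=cv2.imread("pics/top11.png")
for k in blobs(im,*YEL,150):
    P=ray("top",k.reshape(-1,2),78)[:,:2].astype(np.float32)
    if k.reshape(-1,2).mean(0)[0]<160:print("Y78",[np.round(q,1) for q in cv2.minAreaRect(P)])
```

```text
(array([-0.0026,  0.0005,  0.1429]), array([ 0. , -0.1,  0.2]))
B 790.0 [132. 273.] [433.2 361.7] 1.6
Y 205.0 [array([443. , -54.3]), array([60.6, 25.5]), np.float64(1.5)]
Y 611.5 [array([573.3, 362.4]), array([79.4, 65.9]), np.float64(88.2)]
Y 755.0 [array([523.5, 251.6]), array([185.6,  29.8]), np.float64(0.8)]
Y78 [array([572.7, 360.4]), array([78.9, 65.5]), np.float64(88.2)]
```

Emit:
carry_out(
  targets=[
    [-0.0025,0,0.06,0,0,0,0.09],
    [-0.0025,0,0.11,0,0,0,0.09],
    [-0.0025,0,0.143,0,0,0,0.09],
    [-0.0025,0,0.143,0,0,0,0.09],
    [-0.0025,0,0.143,0,0,0,0.0],
    [-0.0025,0,0.143,0,0,0,0.0],
    [-0.0025,0,0.143,0,0,0,0],
    [-0.0025,0,0.143,0,0,0,0],
  ],
)

```text
time_s: 42.95
tool_pos: [560.5, -85.2, 15.8]
tool_rot: [1.401, 2.809, 0.002]
contact_force: [-0.2, 0.1, 5.2]
width: 62.5
grip_force: 30.0
```

Emit:
carry_out(
  targets=[
    [0,0,0,0,0,0,0],
    [0,0,-0.02,0,0,0,0],
    [0,0,-0.07,0,0,0,0],
    [0,0,-0.13,0,0,0,0],
    [0,0,-0.19,0,0,0,0],
    [0,0,-0.19,0,0,0,0],
    [0,0,-0.19,0,0,0,0],
  ],
)

```text
time_s: 43.82
tool_pos: [558.2, -85.2, 203.8]
tool_rot: [-1.402, -2.81, 0.001]
contact_force: [1.3, -0.4, -1.6]
width: 62.5
grip_force: 30.0
```

Run:
```python
from h import *
s=r.get_state();print(s["tool_pos"],to([577.3,368.3,205],90))
```

```text
[558.24805374 -85.18841897 203.82109417] (array([ 0.3509,  0.2879, -0.0012]), array([ -0. ,  -0.1, -53. ]))
```

Emit:
carry_out(
  targets=[
    [0.351,0.288,-0.001,0,0,-53,0],
    [0.351,0.288,-0.001,0,0,-53,0],
    [0.351,0.288,-0.001,0,0,-53,0],
    [0.351,0.288,-0.001,0,0,-53,0],
    [0.351,0.288,-0.001,0,0,-53,0],
    [0.351,0.288,-0.001,0,0,-53,0],
    [0.351,0.288,-0.001,0,0,-53,0],
    [0.351,0.288,-0.001,0,0,-53,0],
  ],
)

```text
time_s: 44.82
tool_pos: [573.8, 374.1, 201.8]
tool_rot: [0.011, -3.135, -0.002]
contact_force: [-0.5, 0.5, -0.9]
width: 62.4
grip_force: 30.0
```

Emit:
carry_out(
  targets=[
    [0,0,0,0,0,0,0],
    [0,0,0,0,0,0,0],
    [0,0,0,0,0,0,0],
    [0,0,0,0,0,0,0],
  ],
)

```text
time_s: 45.32
tool_pos: [578.8, 366.9, 205.8]
tool_rot: [0.004, 3.141, -0.0]
contact_force: [0.2, 0.6, -1.1]
width: 62.4
grip_force: 30.0
```

Run:
```python
from h import *
s=r.get_state();p=s["tool_pos"];print(p,to([577.3,368.3,50],90))
for n in("side","top"):
    im=viewer.read_camera(n);cv2.imwrite(f"pics/{n}12.png",im)
    print([ (cv2.contourArea(k),cv2.boundingRect(k)) for k in blobs(im,*YEL,100)])
def box(n,c):
    P=[[c[0]+a*h,c[1]+b*h,c[2]+z] for z,h in((0,19.5),(72,32)) for a in(-1,1) for b in(-1,1)]
    q=proj(n,P);return q.min(0).round(1),(q.max(0)-q.min(0)).round(1)
for n in("side","top"):print(n,"held",box(n,p-[0,0,14]),"mat",box(n,[577.3,368.3,6]))
```

```text
[578.78572208 366.89195149 205.77677787] (array([0.0016, 0.0015, 0.1558]), array([-0. ,  0. , -0.1]))
[(1021.0, (222, 251, 39, 44)), (574.5, (149, 189, 66, 36)), (664.5, (158, 156, 31, 34)), (686.5, (149, 89, 34, 45))]
[(383.5, (285, 262, 25, 26)), (464.5, (86, 207, 60, 26)), (760.0, (165, 204, 14, 73))]
side held (array([149.9,  95.3]), array([34.8, 37.1])) mat (array([158.4, 155.2]), array([32.1, 34.8]))
top held (array([ 84.4, 191.3]), array([36.7, 30.4])) mat (array([114.6, 204.6]), array([29.1, 25.4]))
```

Emit:
carry_out(
  targets=[
    [0.0015,0,0.06,0,0,0,0],
    [0.0015,0,0.1,0,0,0,0],
    [0.0015,0,0.13,0,0,0,0],
    [0.0015,0,0.145,0,0,0,0],
    [0.0015,0,0.155,0,0,0,0],
    [0.0015,0,0.156,0,0,0,0],
    [0.0015,0,0.156,0,0,0,0],
  ],
)

```text
time_s: 46.3
tool_pos: [578.1, 369.6, 51.4]
tool_rot: [0.001, 3.139, 0.003]
contact_force: [0.7, 0.6, 3.9]
width: 62.5
grip_force: 30.0
```

Emit:
carry_out(
  targets=[
    [0,0,0,0,0,0,0.09],
    [0,0,0,0,0,0,0.09],
    [0,0,0,0,0,0,0.09],
    [0,0,0,0,0,0,0.09],
    [0,0,-0.06,0,0,0,0.09],
    [0,0,-0.12,0,0,0,0.09],
    [0,0,-0.13,0,0,0,0.09],
    [0,0,-0.13,0,0,0,0.09],
  ],
)

```text
time_s: 47.3
tool_pos: [577.0, 368.6, 180.3]
tool_rot: [0.001, 3.14, 0.001]
contact_force: [-0.1, -0.3, -0.8]
width: 89.8
grip_force: 0.0
```

Run:
```python
from h import *
im=viewer.read_camera("side");print([ (cv2.contourArea(k),cv2.boundingRect(k)) for k in blobs(im,*YEL,100)])
for y in (4.2,94.2):print(to([444.7,-72.5,160],y))
```

```text
[(1023.0, (222, 251, 39, 44)), (570.0, (149, 189, 66, 36)), (921.5, (157, 147, 32, 43))]
(array([ 0.1312, -0.4405,  0.019 ]), array([-0.1, -0. , 85.8]))
(array([ 0.1312, -0.4405,  0.019 ]), array([-0. , -0.1, -4.2]))
```

Emit:
carry_out(
  targets=[
    [0.131,-0.44,0.019,0,0,-4.2,0.09],
    [0.131,-0.44,0.019,0,0,-4.2,0.09],
    [0.131,-0.44,0.019,0,0,-4.2,0.09],
    [0.131,-0.44,0.019,0,0,-4.2,0.09],
    [0.131,-0.44,0.019,0,0,-4.2,0.09],
    [0.131,-0.44,0.019,0,0,-4.2,0.09],
    [0.131,-0.44,0.019,0,0,-4.2,0.09],
    [0.131,-0.44,0.019,0,0,-4.2,0.09],
  ],
)

```text
time_s: 48.35
tool_pos: [441.7, -75.5, 158.2]
tool_rot: [0.105, -3.135, 0.0]
contact_force: [-0.1, 0.0, -0.1]
width: 90.0
grip_force: 0.0
```

Emit:
carry_out(
  targets=[
    [0,0,0,0,0,0,0.09],
    [0,0,0,0,0,0,0.09],
    [0,0,0,0,0,0,0.09],
    [0,0,0,0,0,0,0.09],
  ],
)

```text
time_s: 48.85
tool_pos: [445.6, -70.3, 160.3]
tool_rot: [0.118, -3.139, -0.001]
contact_force: [-0.8, -0.8, 1.2]
width: 90.0
grip_force: 0.0
```

Run:
```python
from h import *
print(to([444.7,-72.5,14],94.2),r.get_state()["joint_pos"].round(2))
```

```text
(array([ 0.001 , -0.0022,  0.1463]), array([ 0. , -0. ,  0.1])) [ 0.29  0.16 -0.21  2.06  0.04  0.92  1.7 ]
```

Emit:
carry_out(
  targets=[
    [0.001,-0.002,0.06,0,0,0,0.09],
    [0.001,-0.002,0.11,0,0,0,0.09],
    [0.001,-0.002,0.146,0,0,0,0.09],
    [0.001,-0.002,0.146,0,0,0,0.09],
    [0.001,-0.002,0.146,0,0,0,0.0],
    [0.001,-0.002,0.146,0,0,0,0.0],
    [0.001,-0.002,0.146,0,0,0,0],
    [0.001,-0.002,0.146,0,0,0,0],
  ],
)

```text
time_s: 49.85
tool_pos: [445.8, -73.6, 15.6]
tool_rot: [-0.114, 3.137, -0.001]
contact_force: [-0.7, 1.7, 8.0]
width: 62.3
grip_force: 30.0
```

Emit:
carry_out(
  targets=[
    [0,0,0,0,0,0,0],
    [0,0,-0.02,0,0,0,0],
    [0,0,-0.07,0,0,0,0],
    [0,0,-0.13,0,0,0,0],
    [0,0,-0.19,0,0,0,0],
    [0,0,-0.22,0,0,0,0],
    [0,0,-0.22,0,0,0,0],
  ],
)

```text
time_s: 50.72
tool_pos: [446.2, -73.9, 237.1]
tool_rot: [-0.114, 3.134, -0.002]
contact_force: [-0.2, -0.1, -2.0]
width: 62.6
grip_force: 30.0
```

Run:
```python
from h import *
s=r.get_state();print(s["tool_pos"],to([577.3,368.3,235],90))
```

```text
[446.23687834 -73.8848004  237.05121365] (array([-0.1628,  0.4315,  0.0022]), array([-0.1,  0.3,  4.2]))
```

Emit:
carry_out(
  targets=[
    [-0.163,0.4315,0.002,0,0,4.2,0],
    [-0.163,0.4315,0.002,0,0,4.2,0],
    [-0.163,0.4315,0.002,0,0,4.2,0],
    [-0.163,0.4315,0.002,0,0,4.2,0],
    [-0.163,0.4315,0.002,0,0,4.2,0],
    [-0.163,0.4315,0.002,0,0,4.2,0],
    [-0.163,0.4315,0.002,0,0,4.2,0],
    [-0.163,0.4315,0.002,0,0,4.2,0],
  ],
)

```text
time_s: 51.72
tool_pos: [573.3, 373.1, 229.0]
tool_rot: [0.007, -3.137, -0.001]
contact_force: [-0.7, 0.0, -1.4]
width: 62.3
grip_force: 30.0
```

Emit:
carry_out(
  targets=[
    [0,0,0,0,0,0,0],
    [0,0,0,0,0,0,0],
    [0,0,0,0,0,0,0],
    [0,0,0,0,0,0,0],
  ],
)

```text
time_s: 52.22
tool_pos: [576.1, 367.3, 232.8]
tool_rot: [0.003, 3.141, -0.001]
contact_force: [-0.4, -0.1, -1.6]
width: 62.3
grip_force: 30.0
```

Run:
```python
from h import *
s=r.get_state();p=s["tool_pos"];print(p,to([577.3,368.3,80],90))
im=viewer.read_camera("side")
print([ (cv2.contourArea(k),cv2.boundingRect(k)) for k in blobs(im,*YEL,100)])
def box(n,c):
    P=[[c[0]+a*h,c[1]+b*h,c[2]+z] for z,h in((0,19.5),(72,32)) for a in(-1,1) for b in(-1,1)]
    q=proj(n,P);return q.min(0).round(1),(q.max(0)-q.min(0)).round(1)
print("held",box("side",p-[0,0,14]),"stack",box("side",[577.3,368.3,36]))
```

```text
[576.1194528  367.26266281 232.79081651] (array([-0.0011,  0.0011,  0.1528]), array([-0. ,  0. , -0.1]))
[(575.0, (149, 189, 66, 36)), (920.0, (157, 147, 31, 43)), (695.0, (147, 85, 36, 39))]
held (array([147.4,  86. ]), array([35.2, 37.6])) stack (array([157. , 146.1]), array([32.5, 35.2]))
```

Emit:
carry_out(
  targets=[
    [-0.001,0,0.06,0,0,0,0],
    [-0.001,0,0.1,0,0,0,0],
    [-0.001,0,0.13,0,0,0,0],
    [-0.001,0,0.143,0,0,0,0],
    [-0.001,0,0.152,0,0,0,0],
    [-0.001,0,0.153,0,0,0,0],
    [-0.001,0,0.153,0,0,0,0],
  ],
)

```text
time_s: 53.15
tool_pos: [578.1, 369.6, 81.4]
tool_rot: [0.001, 3.138, 0.003]
contact_force: [1.3, 0.6, 3.1]
width: 62.7
grip_force: 30.0
```

Emit:
carry_out(
  targets=[
    [0,0,0,0,0,0,0.09],
    [0,0,0,0,0,0,0.09],
    [0,0,0,0,0,0,0.09],
    [0,0,0,0,0,0,0.09],
    [0,0,-0.06,0,0,0,0.09],
    [0,0,-0.12,0,0,0,0.09],
    [0,0,-0.13,0,0,0,0.09],
    [0,0,-0.13,0,0,0,0.09],
  ],
)

```text
time_s: 54.15
tool_pos: [577.0, 368.9, 210.2]
tool_rot: [0.001, 3.14, 0.001]
contact_force: [0.6, 0.3, -0.3]
width: 90.3
grip_force: 0.0
```

Run:
```python
from h import *
s=r.get_state();print(s["tool_pos"])
im=viewer.read_camera("side");print([ (cv2.contourArea(k),cv2.boundingRect(k)) for k in blobs(im,*YEL,100)])
# jar: frame
c=np.array([416.2,-329.2]);a=np.radians(-5.25);ex=np.array([np.cos(a),np.sin(a)])
m=np.r_[c-55*ex,50];e=np.r_[c+53*ex,112];ax=(m-e)/np.linalg.norm(m-e);print("mouth",m,"end",e,ax)
lat=np.cross([0,0,1],ax);lat/=np.linalg.norm(lat)
for tilt in(30,15,0):   # tool z tilted 'tilt' deg from vertical, towards robot (-x)
    t=np.radians(tilt);h=np.r_[-ex,0];z=np.array([0,0,-1])*np.cos(t)+h*np.sin(t)
    y=lat if lat[1]>0 else -lat
    T=Ro.from_matrix(np.c_[np.cross(y,z),y,z])
    g=e+30*ax; tcp=g+z*56; print(tilt,"grasp",g.round(1),"tcp",tcp.round(1),"pre",(tcp-z*110).round(1),to(tcp-z*110,Rt=T))
```

```text
[577.01368947 368.92830984 210.20964275]
[(573.0, (149, 189, 66, 36)), (1221.0, (155, 136, 33, 54))]
mouth [ 361.43072898 -324.16741097   50.        ] end [ 468.97766116 -334.04958579  112.        ] [-0.86361491  0.07935506 -0.49786752]
30 grasp [ 443.1 -331.7   97.1] tcp [ 415.2 -329.1   48.6] pre [ 470.  -334.1  143.8] (array([ 0.1059, -0.7023,  0.0654]), array([-1.4, 29.9,  5.1]))
15 grasp [ 443.1 -331.7   97.1] tcp [ 428.6 -330.3   43. ] pre [ 457.  -332.9  149.2] (array([ 0.1188, -0.7011,  0.06  ]), array([-0.7, 14.9,  5.2]))
0 grasp [ 443.1 -331.7   97.1] tcp [ 443.1 -331.7   41.1] pre [ 443.1 -331.7  151.1] (array([ 0.1328, -0.6998,  0.0581]), array([-0.1, -0.1,  5.2]))
```

Emit:
carry_out(
  targets=[
    [0.1,-0.7,-0.02,0,0,5,0.09],
    [0.1,-0.7,-0.02,0,0,5,0.09],
    [0.1,-0.7,-0.02,0,0,5,0.09],
    [0.1,-0.7,-0.02,0,0,5,0.09],
    [0.1,-0.7,-0.02,0,0,5,0.09],
    [0.1,-0.7,-0.02,0,0,5,0.09],
    [0.1,-0.7,-0.02,0,0,5,0.09],
    [0.1,-0.7,-0.02,0,0,5,0.09],
  ],
)

```text
time_s: 55.2
tool_pos: [503.7, -127.9, 221.5]
tool_rot: [-0.138, -3.135, -0.001]
contact_force: [0.7, -0.7, -0.1]
width: 89.7
grip_force: 0.0
```

```bash
cat >> h.py <<'E'
ca=np.radians(-5.25);EX=np.array([np.cos(ca),np.sin(ca),0]);CC=np.array([416.2,-329.2,0])
M=CC-55*EX+[0,0,50];E_=CC+53*EX+[0,0,112];AX=(M-E_)/np.linalg.norm(M-E_)
LAT=np.cross(AX,[0,0,1.]);LAT/=np.linalg.norm(LAT);LAT*=np.sign(LAT[1])
def tool(tilt):
    t=np.radians(tilt);z=np.array([0,0,-1])*np.cos(t)-EX*np.sin(t)
    return Ro.from_matrix(np.c_[np.cross(LAT,z),LAT,z]),z
E
python3 - <<'E'
from h import *
s=r.get_state();print(s["tool_pos"],s["joint_pos"].round(2))
T,z=tool(30);g=E_+27*AX;print(to(g+z*56-z*120,Rt=T),g+z*56-z*120)
im=viewer.read_camera("top");cv2.imwrite("pics/top13.png",im)
for k in blobs(im,*YEL,150):
    P=ray("top",k.reshape(-1,2),138)[:,:2].astype(np.float32)
    print("Y138",[np.round(q,1) for q in cv2.minAreaRect(P)],P.max(0)-32)
for k in blobs(im,*BLUE,150):
    u=k.reshape(-1,2).mean(0);c,e=circ(k,33,138 if u[0]<200 else 76);print(u,c,e)
E
```

```text
[ 503.67098385 -127.92285823  221.46001738] [ 0.42  0.22 -0.26  1.84  0.06  1.1   1.62]
(array([ 0.0076, -0.2085,  0.0674]), array([-0. , 29.8,  0.2])) [ 477.52581635 -334.83505091  153.98320284]
Y138 [array([519.8, 236.4]), array([174.1,  27.8]), np.float64(0.8)] [574.99335 219.20131]
Y138 [array([571. , 351.7]), array([97.1, 70.7]), np.float64(89.0)] [575.05066 368.06915]
[132.25531915 273.27659574] [435.38931041 337.36998255] 0.7185972947800779
[353.94444444 188.625     ] [ 666.82871795 -217.74053106] 1.690166468231874
```

Emit:
carry_out(
  targets=[
    [0.008,-0.2085,0.0,0,30,0,0.09],
    [0.008,-0.2085,0.0,0,30,0,0.09],
    [0.008,-0.2085,0.0,0,30,0,0.09],
    [0.008,-0.2085,0.0,0,30,0,0.09],
    [0.008,-0.2085,0.0,0,30,0,0.09],
    [0.008,-0.2085,0.067,0,30,0,0.09],
    [0.008,-0.2085,0.067,0,30,0,0.09],
    [0.008,-0.2085,0.067,0,30,0,0.09],
  ],
)

```text
time_s: 56.25
tool_pos: [480.2, -331.8, 159.1]
tool_rot: [-0.113, -2.618, -0.03]
contact_force: [0.0, -0.4, 0.1]
width: 90.4
grip_force: 0.0
```

Emit:
carry_out(
  targets=[
    [0.008,0,0,0,0,0,0.09],
    [0.0,0,0,0,0,0,0.09],
    [0,0,0,0,0,0,0.09],
  ],
)

```text
time_s: 56.62
tool_pos: [480.4, -333.0, 157.1]
tool_rot: [-0.115, -2.617, -0.03]
contact_force: [-1.3, 0.9, -0.2]
width: 90.3
grip_force: 0.0
```

Run:
```python
from h import *
s=r.get_state();print(s["tool_pos"],s["joint_pos"].round(2))
T,z=tool(30);g=E_+27*AX;print(to(g+z*56,Rt=T),to(g+z*56-z*120,Rt=T),g+z*56)
im=viewer.read_camera("side");cv2.imwrite("pics/side13.png",im)
cv2.imwrite("pics/c7.png",cv2.resize(im[200:400,240:440],None,fx=3,fy=3,interpolation=cv2.INTER_CUBIC))
```

```text
[ 480.4415521  -332.98737688  157.0998203 ] [ 0.51  0.75 -0.12  1.29  0.24  1.61  1.83]
(array([ 0.001 , -0.0018,  0.1241]), array([-0.1,  0.1,  0.2])) (array([ 0.0008, -0.0021,  0.0041]), array([-0.1,  0.1,  0.2])) [ 417.77752069 -329.34495379   50.06015439]
```

View pics/c7.png

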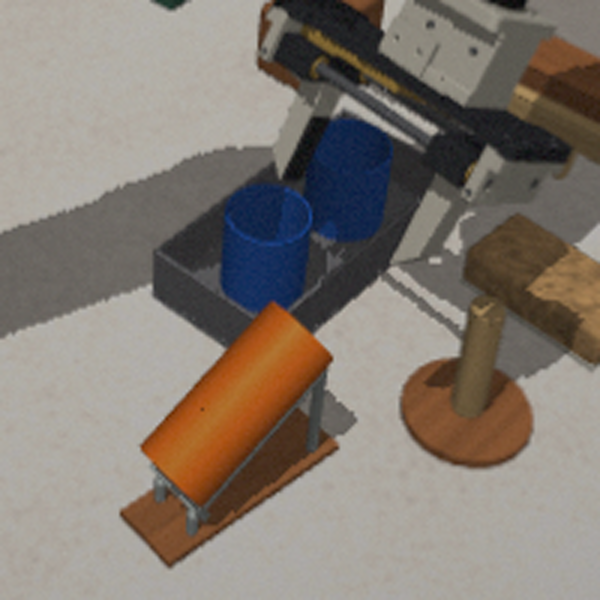

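The open gripper is tilted in line with the jar, which lies at about (235,405) in the crop. Both straight pots stand upright in the crate. Next I'll advance and grip.

Emit:
carry_out(
  targets=[
    [0.001,-0.002,0.04,0,0,0,0.09],
    [0.001,-0.002,0.08,0,0,0,0.09],
    [0.001,-0.002,0.11,0,0,0,0.09],
    [0.001,-0.002,0.124,0,0,0,0.09],
    [0.001,-0.002,0.124,0,0,0,0.09],
    [0.001,-0.002,0.124,0,0,0,0.0],
    [0.001,-0.002,0.124,0,0,0,0],
    [0.001,-0.002,0.124,0,0,0,0],
  ],
)

```text
time_s: 57.68
tool_pos: [417.6, -329.7, 50.2]
tool_rot: [-0.115, -2.617, -0.03]
contact_force: [-0.3, 0.1, -0.1]
width: 65.0
grip_force: 0.0
```

Emit:
carry_out(
  targets=[
    [0,0,0,0,0,0,0],
    [0,0,0,0,0,0,0],
    [0,0,0,0,0,0,0],
  ],
)

```text
time_s: 58.05
tool_pos: [417.1, -329.8, 50.0]
tool_rot: [-0.115, -2.616, -0.03]
contact_force: [1.2, -1.0, 3.5]
width: 54.1
grip_force: 30.0
```

Run:
```python
from h import *
s=r.get_state();print(s["tool_pos"],s["joint_pos"].round(2),s["width"])
R=Ro.from_rotvec(s["tool_rot"]);print("up 150:",R.inv().apply([0,0,150]).round(), "jar axis in tool",R.inv().apply(AX).round(3))
im=viewer.read_camera("side")
cv2.imwrite("pics/c8.png",cv2.resize(im[200:400,240:440],None,fx=3,fy=3,interpolation=cv2.INTER_CUBIC))
```

```text
[ 417.07043603 -329.83693549   49.95779083] [ 0.55  0.78 -0.11  1.51  0.26  1.36  1.81] 54.14921698293192
up 150: [  75.   -0. -130.] jar axis in tool [0.503 0.004 0.864]
```

View pics/c8.png

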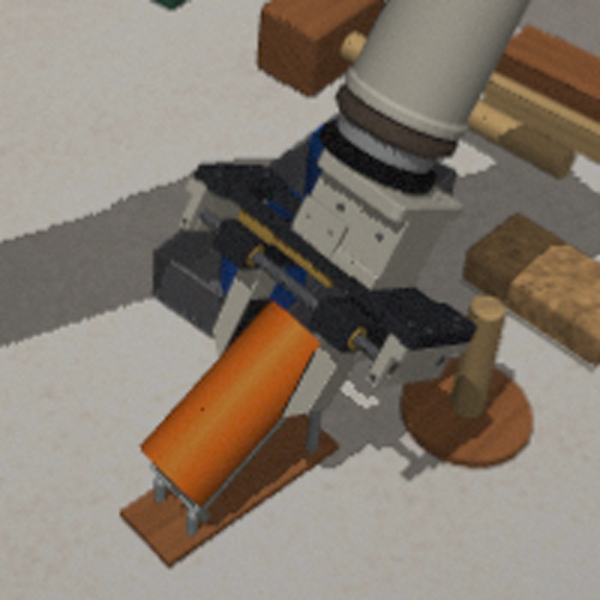

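Emit:
carry_out(
  targets=[
    [0.01,0,-0.017,0,0,0,0],
    [0.035,0,-0.06,0,0,0,0],
    [0.065,0,-0.112,0,0,0,0],
    [0.09,0,-0.156,0,-8,0,0],
    [0.09,0,-0.156,0,-18,0,0],
    [0.09,0,-0.156,0,-28,0,0],
    [0.09,0,-0.156,0,-38,0,0],
    [0.09,0,-0.156,0,-46,0,0],
  ],
)

```text
time_s: 59.1
tool_pos: [415.8, -329.6, 231.4]
tool_rot: [0.126, 2.855, -0.022]
contact_force: [0.1, 0.6, -1.1]
width: 54.0
grip_force: 29.9
```

Run:
```python
from h import *
s=r.get_state();print(s["tool_pos"],s["joint_pos"].round(2),s["width"])
T,z=tool(-30);P=np.array([574.5,-405,108]);tc=P+56*z;print(tc,to(tc+[0,0,130],Rt=T))
```

```text
[ 415.7526212  -329.62196237  231.38252427] [ 0.91  0.07 -0.17  2.03 -0.22  0.83  2.35] 53.995185420646365
[ 602.38253797 -407.56204532   59.50257739] (array([-0.1732, -0.061 ,  0.0944]), array([ -0.1, -13.7,   0.2]))
```

Emit:
carry_out(
  targets=[
    [-0.173,-0.061,0.094,0,-13.7,0,0],
    [-0.173,-0.061,0.094,0,-13.7,0,0],
    [-0.173,-0.061,0.094,0,-13.7,0,0],
    [-0.173,-0.061,0.094,0,-13.7,0,0],
    [-0.173,-0.061,0.094,0,-13.7,0,0],
    [-0.173,-0.061,0.094,0,-13.7,0,0],
    [-0.173,-0.061,0.094,0,-13.7,0,0],
    [-0.173,-0.061,0.094,0,-13.7,0,0],
  ],
)

```text
time_s: 60.1
tool_pos: [602.3, -407.3, 187.8]
tool_rot: [0.115, 2.621, -0.032]
contact_force: [0.1, -0.5, -1.5]
width: 54.4
grip_force: 29.9
```

Run:
```python
from h import *
s=r.get_state();print(s["tool_pos"],s["joint_pos"].round(2),s["width"])
T,z=tool(-30);P=np.array([574.5,-405,108]);tc=P+56*z;print(to(tc+[0,0,130],Rt=T))
R=Ro.from_rotvec(s["tool_rot"]);g=s["tool_pos"]-56*R.apply([0,0,1]);a=R.apply([.503,.004,.864]);print("grasp",g,"axis",a,"mouth",g+98*a)
for n in("side","top"):
    im=viewer.read_camera(n);cv2.imwrite(f"pics/{n}14.png",im)
    for k in blobs(im,(4,150,60),(14,255,255),300):print(n,[np.round(q,1) for q in cv2.minAreaRect(k)])
    print(proj(n,[g-27*a,g+98*a,[574.5,-405,110]]).round())
b=cv2.imread("pics/side14.png")[150:390,300:500];c=cv2.imread("pics/top14.png")[150:350,340:500]
cv2.imwrite("pics/c9.png",np.hstack([cv2.resize(b,(450,540),interpolation=2),cv2.resize(c,(340,540),interpolation=2)]))
```

```text
[ 602.28245876 -407.30087116  187.76437163] [ 0.98  0.39 -0.32  1.83 -0.34  0.53  2.45] 54.41125391202532
(array([-0.001 , -0.0003, -0.0014]), array([ 0.1, -0.3,  0.2]))
grasp [ 574.64050155 -404.82134772  236.40359619] axis [-0.008378    0.00399068 -0.9997174 ] mouth [ 573.81945794 -404.43026078  138.4312908 ]
side [array([550.2, 400.9]), array([25.9, 60.2]), np.float64(36.3)]
side [array([316.2, 360.3]), array([23. , 71.6]), np.float64(56.3)]
side [array([516.5, 364. ]), array([30.8, 67.4]), np.float64(38.4)]
side [array([394.9, 337.9]), array([43. , 32.1]), np.float64(14.9)]
side [array([408., 279.]), array([28.9, 43.6]), np.float64(11.9)]
side [array([496.5, 256.9]), array([144.8,  20.7]), np.float64(26.0)]
side [array([342.6, 207.3]), array([30.6, 41.2]), np.float64(30.3)]
[[416. 243.]
 [405. 292.]
 [403. 303.]]
[[457. 219.]
 [434. 225.]
 [430. 226.]]
```

View pics/c9.png

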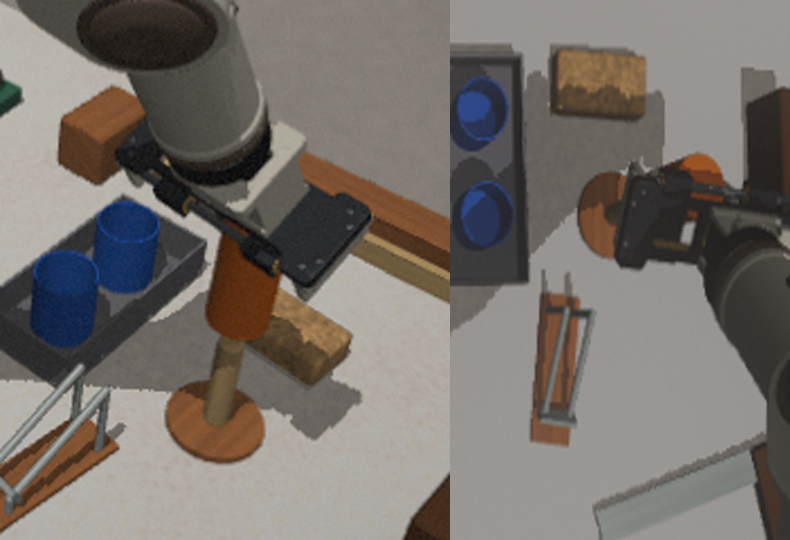

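The jar hangs vertical, mouth down, with its mouth centred over the post at side ≈(405,292), within about 3 mm. Now I'll lower it in steps.

Emit:
carry_out(
  targets=[
    [0,0,0,0,-0.4,0,0],
    [0.015,0,0.026,0,-0.4,0,0],
    [0.03,0,0.052,0,-0.4,0,0],
    [0.045,0,0.078,0,-0.4,0,0],
    [0.045,0,0.078,0,-0.4,0,0],
    [0.045,0,0.078,0,-0.4,0,0],
  ],
)

```text
time_s: 60.95
tool_pos: [603.1, -407.7, 98.2]
tool_rot: [0.115, 2.613, -0.032]
contact_force: [-0.5, 0.1, -1.4]
width: 54.5
grip_force: 29.9
```

Run:
```python
from h import *
s=r.get_state();print(s["tool_pos"],s["joint_pos"].round(2),s["width"],s["contact_force"],s["wrist_torque"])
T,z=tool(-30);P=np.array([574.5,-405,108]);tc=P+56*z;print(to(tc+[0,0,1],Rt=T))
```

```text
[ 603.11341886 -407.72577309   98.19725617] [ 1.03  0.53 -0.39  1.89 -0.35  0.35  2.51] 54.46727311690208 [-0.49058684  0.09229612 -1.43804219] [0.06227213 0.68966678 0.00295786]
(array([0.0196, 0.0001, 0.0322]), array([0.1, 0.2, 0.2]))
```

Emit:
carry_out(
  targets=[
    [0.007,0,0.012,0,0,0,0],
    [0.014,0,0.022,0,0,0,0],
    [0.018,0,0.029,0,0,0,0],
    [0.02,0,0.032,0,0,0,0],
    [0.02,0,0.032,0,0,0,0],
    [0.02,0,0.032,0,0,0,0],
  ],
)

```text
time_s: 61.7
tool_pos: [601.3, -407.2, 59.5]
tool_rot: [0.115, 2.614, -0.031]
contact_force: [-0.5, 0.1, -0.8]
width: 54.3
grip_force: 29.9
```

Run:
```python
from h import *
s=r.get_state();print(s["tool_pos"],s["joint_pos"].round(2),s["width"],s["contact_force"],s["wrist_torque"])
T,z=tool(-30);P=np.array([574.5,-405,108]);tc=P+56*z;print(to(tc,Rt=T))
im=viewer.read_camera("side");cv2.imwrite("pics/side15.png",im)
for k in blobs(im,(4,150,60),(14,255,255),300):
    q=cv2.minAreaRect(k)
    if 380<q[0][0]<430:print(np.round(q[0],1),np.round(q[1],1),q[2])
print(proj("side",[[574.5,-405,10],[574.5,-405,135]]))
```

```text
[ 601.32730017 -407.1685265    59.45962973] [ 1.05  0.59 -0.42  1.91 -0.32  0.27  2.52] 54.26294593381857 [-0.51210624  0.13178934 -0.79250151] [0.06457897 0.73278357 0.02482728]
(array([-0.001 , -0.0003,  0.0005]), array([0.1, 0.1, 0.2]))
[394.4 335.2] [44.9 37. ] 40.10091018676758
[[396.04858459 336.24649517]
 [405.1810052  293.56028625]]
```

Emit:
carry_out(
  targets=[
    [0.001,0,0.002,0,0,0,0],
    [0.002,0,0.0035,0,0,0,0],
    [0.002,0,0.0035,0,0,0,0],
  ],
)

```text
time_s: 62.12
tool_pos: [603.4, -407.4, 58.6]
tool_rot: [0.112, 2.61, -0.033]
contact_force: [-5.1, 4.0, 15.3]
width: 54.0
grip_force: 30.0
```

Emit:
carry_out(
  targets=[
    [0,0,-0.001,0,0,0,0.09],
    [0,0,-0.001,0,0,0,0.09],
    [0,0,-0.001,0,0,0,0.09],
    [0,0,-0.001,0,0,0,0.09],
    [0,0,-0.001,0,0,0,0.09],
    [0,0,-0.05,0,0,0,0.09],
    [0,0,-0.1,0,0,0,0.09],
    [0,0,-0.16,0,0,0,0.09],
  ],
)

```text
time_s: 63.12
tool_pos: [520.5, -399.4, 194.1]
tool_rot: [0.114, 2.615, -0.029]
contact_force: [0.9, -2.0, 0.8]
width: 89.9
grip_force: 0.0
```

Emit:
carry_out(
  targets=[
    [-0.05,0.05,-0.05,0,10,0,0.09],
    [-0.05,0.15,-0.1,0,30,0,0.09],
    [-0.05,0.2,-0.1,0,30,0,0.09],
    [-0.05,0.25,-0.1,0,30,0,0.09],
    [-0.05,0.3,-0.1,0,30,0,0.09],
    [-0.05,0.3,-0.1,0,30,0,0.09],
  ],
)

```text
time_s: 63.88
tool_pos: [541.2, -95.8, 305.9]
tool_rot: [0.129, 3.136, 0.001]
contact_force: [0.3, 1.0, -0.3]
width: 90.0
grip_force: 0.0
```

Run:
```python
from h import *
print(r.get_state()["tool_pos"])
for n in("side","top"):
    im=viewer.read_camera(n);cv2.imwrite(f"pics/{n}16.png",im)
top=im
print("peg closed-end pred",proj("top",[574.5,-405,135]),proj("side",[[574.5,-405,10],[574.5,-405,135]]))
for k in blobs(top,(4,150,60),(14,255,255),100):
    u=k.reshape(-1,2).mean(0)
    if 380<u[0]<480 and u[1]<260:
        P=ray("top",k.reshape(-1,2),135)[:,:2];print(u,P.min(0),P.max(0))
for k in blobs(top,*BLUE,150):
    u=k.reshape(-1,2).mean(0);c,e=circ(k,33,138 if u[0]<200 else 76);print(u.round(),c.round(1),round(e,1))
cv2.imwrite("pics/c10.png",cv2.resize(cv2.imread("pics/side16.png")[110:390,100:470],None,fx=2,fy=2,interpolation=2))
```

```text
[541.19753172 -95.76517177 305.91817732]
peg closed-end pred [[433.9863793  225.00827181]] [[396.04858459 336.24649517]
 [405.1810052  293.56028625]]
[433.29090909 224.78181818] [ 549.511764   -428.31964361] [ 599.64254974 -379.28470179]
[410.43965517 109.38793103] [ 848.92745817 -455.24427721] [ 898.42739649 -245.72115447]
[132. 273.] [435.5 337.4] 0.7
```

View pics/c10.png

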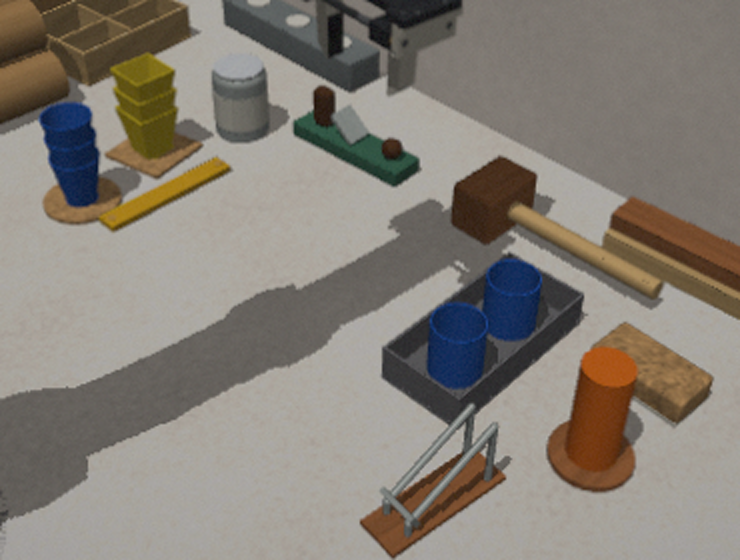

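Both nested stacks stand on their mats, at (70,150) and (145,105). The straight pots are upright in the crate, at (458,345) and (512,300). The jar is inverted on the peg at (603,410), within 2 mm of its axis in the top view. The tools have not moved and the gripper is clear.

```bash
python3 -c "
from workcell import r
print(r.sign_off())"
```

```text
the job is handed in; nothing more can be done
None
```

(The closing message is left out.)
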